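# Load two battery cells in order and hold the test probe on the sprung contact

## Robot

A 7-joint arm with a two-finger parallel gripper is mounted at the origin on the work surface. World frame = base frame: x ahead of the robot, y to its left, z up, the work surface at z = 0. Lengths are in m, angles in rad, forces in N, time in s.
With the tool pointing down it reaches from about 0.4 to 0.875 m from the base axis. Payload 19.3 kg.
Tool frame: the origin (TCP) lies between the finger pads; the fingertips stand 17 mm ahead of it and the grasp point (between the pads) lies 2 mm behind it; x points along the fingers, y is the direction in which the jaws open and shut, and the axes are right-handed (so a half turn about x gives the same grasp; the last joint's range is limited). The gripper opens to 85 mm and grips with 20 to 120 N. Pads are 22 mm wide; open, the fingers measure 114 mm over their backs; the gripper's body (76 mm by 85 mm) begins 54 mm behind the grasp point. The pads swing forward as they close: fully open they stand 13 mm farther back than shut.
Start: joints at [-1.175, 0.521, -0.036, 1.599, 0.021, 1.021, -0.113], TCP at [0.281, 0.558, 0.248] pointing down, gripper open.
Joint ranges: [-2.91, 2.91], [-0.3, 2.13], [-1.5, 1.42], [0.17, 2.43], [-1.26, 4.41], [0.16, 1.93], [-2.52, 2.52]. Speed limits (rad/s): [1.89, 1.89, 2.39, 2.39, 3.01, 3.01, 3.01].

## Interface

Orientations are given as [roll, pitch, yaw] about the fixed x, y, z axes, in that order (R = Rz(yaw) Ry(pitch) Rx(roll)).
In Python, from workcell import bot gives the robot as it stands.
- The arm moves only by the shell command python3 -m creep 'ROWS' [FORCE]. ROWS is JSON, a list of rows, each an object of numbers: "wx", "wy", "wz": the turn, a rotation vector about the tool's x, y, z in degrees; "tx", "ty", "tz": the shift along the tool's x, y, z in m; "claw": the closure, from 0 (fully open) to 1 (shut). A call has 1 to 8 rows; each row is the pose to reach, as a shift and turn from the pose measured when the call began, along the tool's axes at that moment; what a row does not reach only later rows make up. A row lasts 1/10 s, in which the tool goes at most 50 mm and 8.59 degrees, less where a joint would pass 70% of its speed; a pose out of reach is approached as far as the arm can. A call with a gripper value outside its range is refused whole. The fingers move at their own pace and stop on an object; FORCE is the grip in N (left out, the last holds). Time passes only in rows, so rows that repeat a pose let the fingers close. It gives the time, the measured TCP pose, the force and the opening at its end, in the units of the state.
- bot.observe(): the state, without advancing time (a new reading comes with each control period).
- bot.grab_frame(name): name is "side" or "top"; returns the picture (400x640x3 uint8, blue, green, red); there is no depth.
- bot.get_calibration(name): a dict with "fx", "fy", "cx", "cy" (pixels), "R" (3x3) and "t" (3): a world point X has camera coordinates R X + t. Camera axes: x right, y down, z forward; pixel columns grow to the right and rows downward; lengths in m; the calibration is good to about 2 mm. A picture is of the moment at which its call begins. get_calibration takes no time and is no camera call.
- bot.job_done(): hands the job in, once; it reports no verdict.
The state is a dict: "clock": time; "qpos": joint angles; "qd": joint speeds; "joint_efforts": joint torques, N m; "position": TCP position; "tool_rot": TCP orientation; "force": force on the tool from outside, world axes, zero at the start; "moment": the same for the moment, N m; "grip_width": finger opening in m.
Only numpy, scipy, OpenCV 4.12 (cv2) and the standard library are available. Lean on these libraries where they do the work, as an engineer would, in place of code of your own. Each camera call takes 0.05 s, during which the arm holds its last target.

## Task

Load the cell test station: stand one battery cell fully down in the socket marked with one raised dot, and only then the other cell, the same way up as they stand now, in the socket marked with two dots. Then take the hand probe from its stand and hold its tip on the ringed centre of the round sprung contact, square to the sloping face, pressing lightly so that the contact is sunk about half-way, and finish while still holding it there. Never press the contact hard, and leave the screwdriver, the bottle and the parts bin where they are.

Things in the scene. Friction and masses are not known exactly. Their poses are not given: they have to be found in the camera images.
- station: Fixed test station: aluminium base plate 130 x 290 x 12 mm. Origin: centre of its underside, on the bench; x runs away from the robot across the short side, y along the long side, z up. On its +y end is a dark grey head (66 mm wide along y) whose upper face slopes down towards -x (towards the robot), 25 degrees from level; the sprung contact stands out of that face. The two dark sockets are bolted to the rest of the plate.
- contact_top (a point): Centre of the flat steel top (28 mm in diameter, with a dark ring of 15 mm around its centre) of the sprung contact; as built 13 mm out from the sloping face. Its z axis points out of the face, 25 degrees from vertical, leaning towards the station's -x; its y axis is the station's y. It moves with the contact. At rest its height is about 75 mm over the bench.
- contact (a joint): How far the sprung contact is pressed in along the face's normal: 0 at rest, 0.010 m at its stop, half-way 0.005. The spring pushes back with 1 N at first and 0.4 N more per mm (3 N half-way, 5 N at the stop).
- socket1_floor (a point): Socket one: dark grey block 66 x 60 x 35 mm on the base plate with ONE white raised dot on its top, on the +x side of the hole. This point is the centre of the hole's floor, 22 mm over the bench. Hole 25 mm in diameter, 25 mm deep (mouth at 47 mm over the bench), rim chamfered by 3 mm. Hole axis vertical. The two sockets stand side by side along the station's y, holes 80 mm apart; which of them is nearer to the head varies.
- socket2_floor (a point): Socket two: the same as socket one, with TWO white raised dots.
- cell1_center (a point): Centre (half-way up) of a grey cylindrical battery cell, 21 mm in diameter, 70 mm tall, about 70 g, upright (z up, the small steel button and white band on top), standing in the supply tray. Either cell may go in either socket.
- cell2_center (a point): The other cell, alike.
- tray: Fixed grey supply tray 160 x 70 x 25 mm, origin at the centre of its underside; two holes 25 mm in diameter and 15 mm deep at x = -40 and +40 mm, in which the cells stand with 55 mm showing above the tray.
- probe_handle (a point): Centre of the handle of the hand probe: black square bar 20 x 20 mm and 76 mm long (flats face the point's x and y), with a 32 mm flange, 4 mm thick, at its lower end and below that a round steel nose that narrows to a 6 mm tip. z runs from the tip to the handle; the tip's end lies 102 mm below this point, the flange's underside 42 mm below it, the handle's top 38 mm above it. About 90 g.
- probe_tip (a point): The end of the probe's tip, on its axis; z runs up the probe to the handle.
- probe: The whole hand probe; origin at the end of its tip, axes as the tip's.
- stand: Fixed grey stand of the probe, 64 x 64 x 70 mm, origin at the centre of its underside, with a vertical 23 mm hole from top to bottom. The probe stands in it on its flange, tip down, tip 10 mm over the bench: lift it by more than 65 mm to free it. Stand and tray may change sides.
- screwdriver: Bystander: screwdriver 170 mm long lying on the bench between the robot and the station.
- bottle: Bystander: closed white bottle, 52 mm in diameter, 120 mm tall, beyond and to the left of the station. Origin under its centre.
- bin: Bystander: small open grey parts bin 90 x 130 x 45 mm, beyond and to the right of the station. Origin under its centre.
Not all that is in view belongs to the job. Several things have the shape of the stand; the one meant has the colours described above.

How it is judged:
On the way, in this order (a step that is already met when the one before it is completed fails the run):
1. a cell stands fully down in socket one (one dot) while socket two is still empty (((horizontal distance between cell1_center and socket1_floor below 0.005 m and z of cell1_center in the frame of socket1_floor between 0.03 and 0.039 m and angle between cell1_center's own z axis and vertical below 0.12 rad) or (horizontal distance between cell2_center and socket1_floor below 0.005 m and z of cell2_center in the frame of socket1_floor between 0.03 and 0.039 m and angle between cell2_center's own z axis and vertical below 0.12 rad)) and distance between each of cell1_center, cell2_center and socket2_floor above 0.06 m), for 0.2 s.
2. the other cell stands fully down in socket two (two dots), socket one still filled, the probe still in its stand (((horizontal distance between cell1_center and socket1_floor below 0.005 m and z of cell1_center in the frame of socket1_floor between 0.03 and 0.039 m and angle between cell1_center's own z axis and vertical below 0.12 rad) or (horizontal distance between cell2_center and socket1_floor below 0.005 m and z of cell2_center in the frame of socket1_floor between 0.03 and 0.039 m and angle between cell2_center's own z axis and vertical below 0.12 rad)) and ((horizontal distance between cell1_center and socket2_floor below 0.005 m and z of cell1_center in the frame of socket2_floor between 0.03 and 0.039 m and angle between cell1_center's own z axis and vertical below 0.12 rad) or (horizontal distance between cell2_center and socket2_floor below 0.005 m and z of cell2_center in the frame of socket2_floor between 0.03 and 0.039 m and angle between cell2_center's own z axis and vertical below 0.12 rad)) and distance of probe from where it was at the start of the episode below 0.03 m), for 0.2 s.
3. the probe is lifted out of its stand (distance between probe and stand above 0.08 m), for 0.1 s.
At the end, for the whole second after the job is handed in: Both sockets hold an upright cell, fully down (within 4 mm). The gripped probe, out of its stand, has its tip within 8 mm of the contact's centre, its axis within 10 degrees of the face's normal, pushing 0.8 to 8 N with the contact sunk 2 to 8.5 mm (((horizontal distance between cell1_center and socket1_floor below 0.005 m and z of cell1_center in the frame of socket1_floor between 0.03 and 0.039 m and angle between cell1_center's own z axis and vertical below 0.12 rad) or (horizontal distance between cell2_center and socket1_floor below 0.005 m and z of cell2_center in the frame of socket1_floor between 0.03 and 0.039 m and angle between cell2_center's own z axis and vertical below 0.12 rad)) and ((horizontal distance between cell1_center and socket2_floor below 0.005 m and z of cell1_center in the frame of socket2_floor between 0.03 and 0.039 m and angle between cell1_center's own z axis and vertical below 0.12 rad) or (horizontal distance between cell2_center and socket2_floor below 0.005 m and z of cell2_center in the frame of socket2_floor between 0.03 and 0.039 m and angle between cell2_center's own z axis and vertical below 0.12 rad)) and distance between probe_tip and contact_top below 0.008 m and angle between the z axis of probe_tip and the z axis of contact_top, either way round below 0.175 rad and value of joint contact between 0.002 and 0.0085 m and contact force between probe and station between 0.8 and 8 N and contact force between the fingers and probe above 1 N and contact force between probe and stand below 0.05 N); the arm keeps its last pose, push and grip.
It fails at once if the probe pushes on the station with more than 14 N (contact force between probe and station above 14 N).
It fails at once if the screwdriver is disturbed (moved by more than 20 mm) (distance of screwdriver from where it was at the start of the episode above 0.02 m).
It fails at once if the bottle is disturbed (moved by more than 20 mm) (distance of bottle from where it was at the start of the episode above 0.02 m).
It fails at once if the bin is disturbed (moved by more than 20 mm) (distance of bin from where it was at the start of the episode above 0.02 m).
It also fails if it takes over 72 s, if anything falls off the work surface, if the arm or the gripper's body presses on something with over 40 N, if the wrist force passes 120 N, or if a joint passes its speed limit or range.

## Working session

There is one attempt and no reset: what is moved stays moved. The work goes in short steps, Python scripts to look and compute and a shell command to move; the robot and the scene stay as the last step left them, time stands still between calls to the robot, and variables do not carry over. Pictures are saved under pics/ and viewed, and the job is handed in when it is done.

```bash
ls; mkdir -p pics; python3 - <<'E'
from workcell import bot
import cv2
print(bot.observe())
for n in("side","top"):
    cv2.imwrite(f"pics/{n}0.png",bot.grab_frame(n)); print(n,bot.get_calibration(n))
E
```

```text
pics
{'clock': 0.0, 'qpos': array([-1.17519943,  0.52202698, -0.03635749,  1.60001658,  0.02121376,
        1.0211342 , -0.11281249]), 'qd': array([ 0.00019331,  0.00020849,  0.00066647,  0.00044102, -0.00036862,
       -0.00125285,  0.00072265]), 'joint_efforts': array([-3.84343411e-04, -9.27117777e+01,  1.97967589e+00, -3.69940567e+01,
        1.78228423e-02,  8.04013020e-03, -3.90676931e-06]), 'position': array([0.28057908, 0.55810255, 0.24771425]), 'tool_rot': array([-1.50043537,  1.56959676, -1.96622128]), 'force': array([ 1.19410309, -0.88310101,  0.45833998]), 'moment': array([-0.0091321 ,  0.0017903 ,  0.00603448]), 'grip_width': 0.08556165576960034}
side {'fx': 495.13468051020806, 'fy': 495.13468051020806, 'cx': 320.2380686826364, 'cy': 203.7683561762521, 'R': array([[ 0.9071649 , -0.42055212,  0.0137023 ],
       [-0.30486025, -0.67935597, -0.6674846 ],
       [ 0.2900208 ,  0.60134132, -0.74449752]]), 't': array([-0.52004718,  0.21915952,  0.95622257])}
top {'fx': 419.4291076452752, 'fy': 419.4291076452752, 'cx': 309.87298076720435, 'cy': 194.9283390493484, 'R': array([[ 0.02979027, -0.9994704 , -0.01309414],
       [-0.9921105 , -0.02796986, -0.12220656],
       [ 0.1217756 ,  0.0166314 , -0.99241831]]), 't': array([-0.00277433,  0.56556031,  1.17580659])}
```

View pics/side0.png

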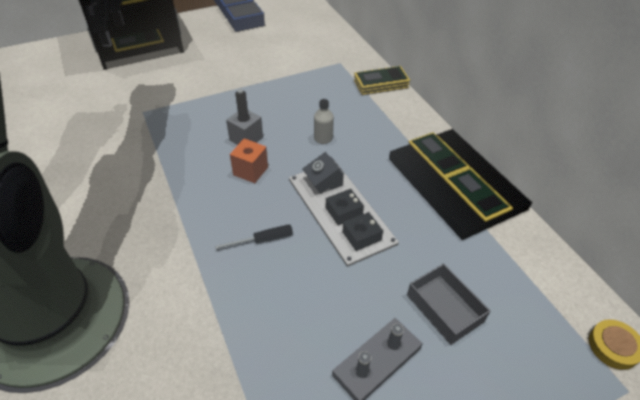

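View pics/top0.png

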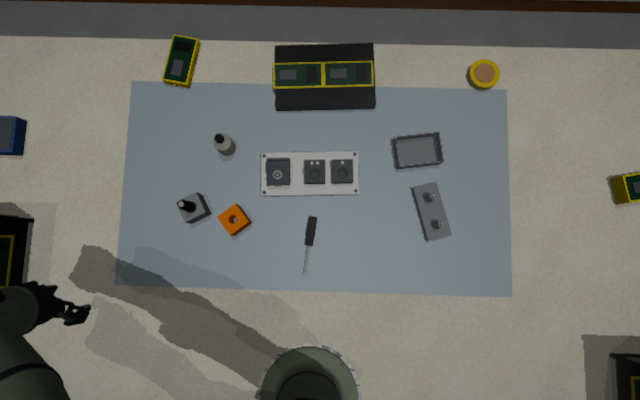

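The side view shows the probe and stand at (243,120), the head at (323,172), the sockets at (345,205) and (363,232), and the tray cells at (397,333) and (364,363). In the top view the tray is at (430,211), the station at (310,173) and the stand at (193,207). I'll zoom in for detail.

```bash
python3 - <<'E'
import cv2,numpy as np
t=cv2.imread("pics/top0.png");s=cv2.imread("pics/side0.png")
def crop(im,x0,y0,x1,y1,k): return cv2.resize(im[y0:y1,x0:x1],None,fx=k,fy=k,interpolation=cv2.INTER_CUBIC)
a=crop(t,255,145,365,201,7);b=crop(t,400,170,460,245,7);c=crop(t,170,180,255,240,7)
cv2.imwrite("pics/t_st.png",a);cv2.imwrite("pics/t_tr.png",b);cv2.imwrite("pics/t_sd.png",c)
cv2.imwrite("pics/s_st.png",crop(s,285,145,405,270,4.8));cv2.imwrite("pics/s_tr.png",crop(s,325,310,430,400,6));cv2.imwrite("pics/s_sd.png",crop(s,215,80,275,190,5))
E
```

```text
(no output)
```

View pics/t_st.png

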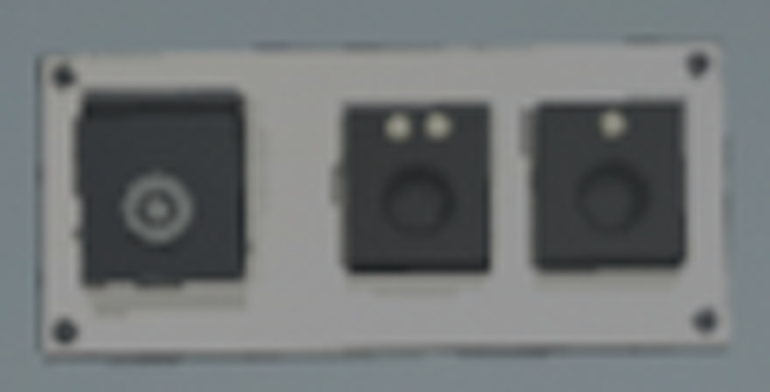

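View pics/t_tr.png

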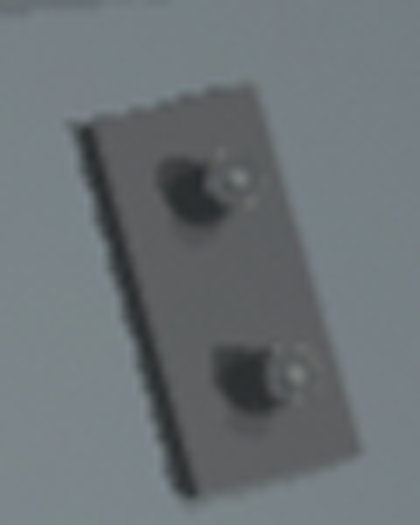

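View pics/t_sd.png

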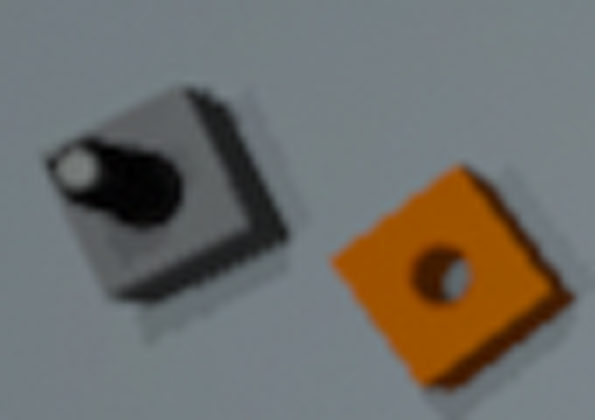

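View pics/s_st.png

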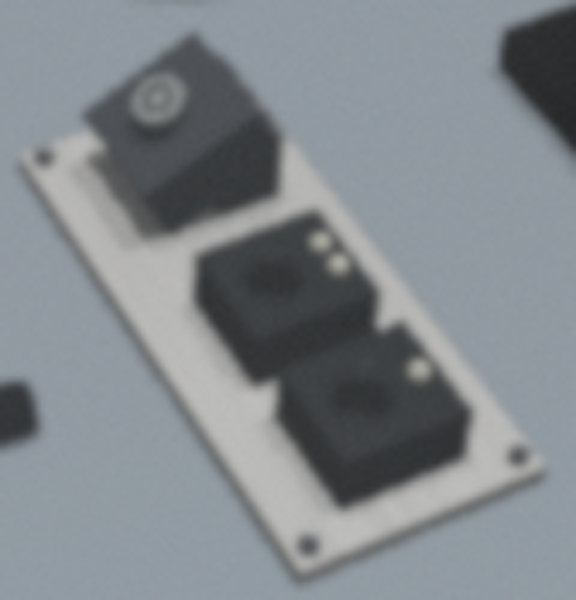

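View pics/s_tr.png

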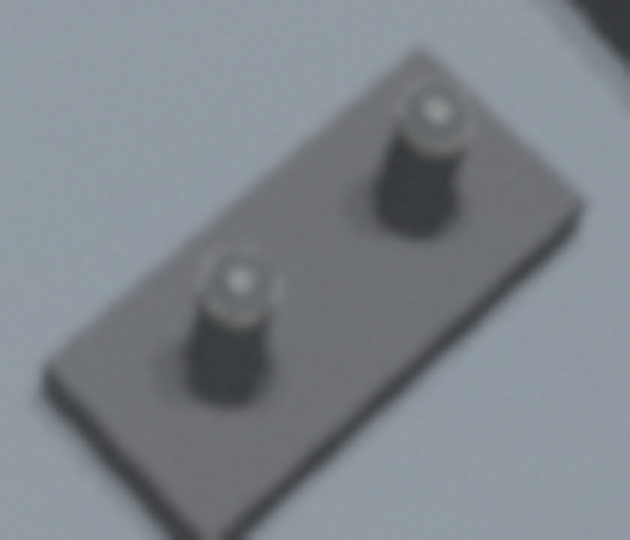

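View pics/s_sd.png

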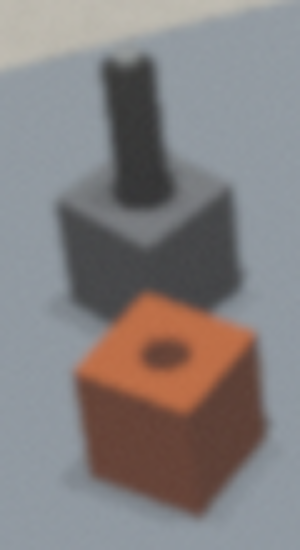

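```bash
cat > h.py <<'E'
import cv2,numpy as np
from workcell import bot
C={n:bot.get_calibration(n) for n in("side","top")}
K={n:np.array([[c["fx"],0,c["cx"]],[0,c["fy"],c["cy"]],[0,0,1]]) for n,c in C.items()}
def ray(n,p):
    c=C[n];R=np.array(c["R"]);d=R.T@np.linalg.inv(K[n])@np.array([p[0],p[1],1.]);return -R.T@np.array(c["t"]),d/np.linalg.norm(d)
def plane(n,p,z):
    o,d=ray(n,p);return o+d*(z-o[2])/d[2]
def tri(pt,ps):
    A=[];b=[];L=[ray("top",pt),ray("side",ps)]
    for o,d in L:
        M=np.eye(3)-np.outer(d,d);A.append(M);b.append(M@o)
    X=np.linalg.lstsq(np.vstack(A),np.hstack(b),rcond=None)[0]
    return X,max(np.linalg.norm(np.cross(d,X-o)) for o,d in L)
def proj(n,X):
    c=C[n];x=K[n]@(np.array(c["R"])@np.array(X)+np.array(c["t"]));return x[:2]/x[2]
def cent(im,p,r,sign=1):
    """weighted centroid of bright/dark spot within r px, iterated"""
    g=cv2.cvtColor(im,cv2.COLOR_BGR2GRAY).astype(float)*sign;p=np.array(p,float)
    for _ in range(8):
        y,x=np.mgrid[int(p[1]-r-1):int(p[1]+r+3),int(p[0]-r-1):int(p[0]+r+3)]
        m=np.hypot(x-p[0],y-p[1])<=r+.5
        v=g[y,x];w=np.clip(v-np.percentile(v[m],45),0,None)*m
        p=np.array([(w*x).sum(),(w*y).sum()])/w.sum()
    return p
E
python3 - <<'E'
from h import *
np.set_printoptions(precision=4,suppress=True)
t=cv2.imread("pics/top0.png");s=cv2.imread("pics/side0.png")
T=lambda x,y,x0=255,y0=145,k=7:((x+.5)/k-.5+x0,(y+.5)/k-.5+y0)
S=lambda x,y:T(x,y,285,145,4.8)
F=[("dot1",T(613,125),S(419,371),2,1),("d2a",T(399,127),S(320,242),1.8,1),("d2b",T(438,126),S(339,265),1.8,1),
("hole2",T(419,200),S(275,277),5,-1),("hole1",T(613,197),S(363,398),5,-1),("ring",T(157,209),S(158,98),6,1),
("scA",T(63,76),None,2,-1),("scB",T(698,64),S(517,456),2,-1),("scC",T(65,331),S(43,158),2,-1),("scD",T(705,321),S(308,545),2,-1),
("btnA",T(239,179,400,170),T(437,111,325,310,6),2,1),("btnB",T(296,373,400,170),T(240,280,325,310,6),2,1),
("prtop",T(77,167,170,180),T(127,62,215,80,5),3,1)]
for n,a,b,r,sg in F:
    ca=cent(t,a,r,sg); 
    if b is None: print(n,np.array(a),ca,plane("top",ca,.012)); continue
    cb=cent(s,b,r,sg);X,e=tri(ca,cb);X0,e0=tri(a,b)
    print(n,ca-a,cb-b,X,round(e,4),"seed",X0,round(e0,4))
E
```

```text
dot1 [-0.1    -0.2972] [ 0.1649 -0.6482] [ 0.6609 -0.0762  0.0477] 0.0006 seed [ 0.6604 -0.0766  0.0462] 0.0006
d2a [-0.1717 -0.0551] [ 0.2709 -0.3424] [0.657  0.0121 0.047 ] 0.0008 seed [0.6566 0.0117 0.0465] 0.0012
d2b [-0.1248 -0.1446] [-0.0647 -0.5933] [ 0.6579 -0.0041  0.0475] 0.0009 seed [ 0.6579 -0.0045  0.0459] 0.0008
hole2 [ 0.2813 -2.3258] [-0.3988  0.5355] [0.6311 0.0029 0.0413] 0.0042 seed [0.6274 0.0023 0.0444] 0.0004
hole1 [ 1.1836 -1.9125] [-0.0847 -0.2653] [ 0.6334 -0.0795  0.0457] 0.0034 seed [ 0.6314 -0.0775  0.0427] 0.0002
ring [ 0.1716 -0.2374] [0.3595 0.1327] [0.6165 0.107  0.0719] 0.0006 seed [0.6157 0.1074 0.0722] 0.0006
scA [263.5714 155.4286] [263.6537 155.4436] [0.6828 0.1552 0.012 ]
scB [-0.0346 -0.0175] [0.1849 0.0077] [ 0.6951 -0.1141  0.0099] 0.0008 seed [ 0.6948 -0.1141  0.0101] 0.0009
scC [-0.0409  0.1243] [ 0.0881 -0.2424] [0.5724 0.1504 0.0106] 0.0009 seed [0.5726 0.1505 0.0097] 0.0012
scD [-0.0065 -0.0491] [0.0401 0.1068] [ 0.5852 -0.1191  0.0098] 0.0006 seed [ 0.585  -0.1191  0.0103] 0.0005
btnA [ 0.0305 -0.2838] [ 0.0453 -0.1464] [ 0.5689 -0.3295  0.0795] 0.0009 seed [ 0.5684 -0.3295  0.0794] 0.0006
btnB [0.1504 0.0823] [ 0.0097 -0.1221] [ 0.4918 -0.3515  0.08  ] 0.0009 seed [ 0.4921 -0.3513  0.079 ] 0.0009
prtop [-0.0698  0.2174] [-1.2353 -9.4118] [0.5154 0.3397 0.1788] 0.0007 seed [0.5188 0.3511 0.1437] 0.0011
```

```bash
python3 - <<'E'
from h import *
t=cv2.imread("pics/top0.png",0);s=cv2.imread("pics/side0.png",0)
def crop(im,cx,cy,r,k=12):
    x0,y0=int(cx)-r,int(cy)-r
    c=im[y0:y0+2*r,x0:x0+2*r].astype(float);c=np.clip((c-15)*255/60,0,255).astype(np.uint8)
    return cv2.resize(c,None,fx=k,fy=k,interpolation=cv2.INTER_CUBIC),(x0,y0)
out=[]
Y=2.68*np.pi/180;R=np.array([[np.cos(Y),-np.sin(Y)],[np.sin(Y),np.cos(Y)]])
for n,im in(("top",t),("side",s)):
  row=[]
  for h in((.6314,-.0775),(.6274,.0023)):
    P=proj(n,[*h,.047]);c,(x0,y0)=crop(im,*P,14);c=cv2.cvtColor(c,cv2.COLOR_GRAY2BGR)
    for rad,z,col in((.0155,.047,(0,255,0)),(.0125,.044,(0,0,255))):
      pts=[(proj(n,[h[0]+rad*np.cos(a),h[1]+rad*np.sin(a),z])-(x0,y0)+.5)*12 for a in np.linspace(0,6.28,40)]
      cv2.polylines(c,[np.int32(pts)],True,col,1)
    row.append(c)
  out.append(np.hstack(row))
im=np.vstack(out);cv2.imwrite("pics/holes.png",cv2.resize(im,None,fx=.88,fy=.88));
E
```

```text
(no output)
```

View pics/holes.png

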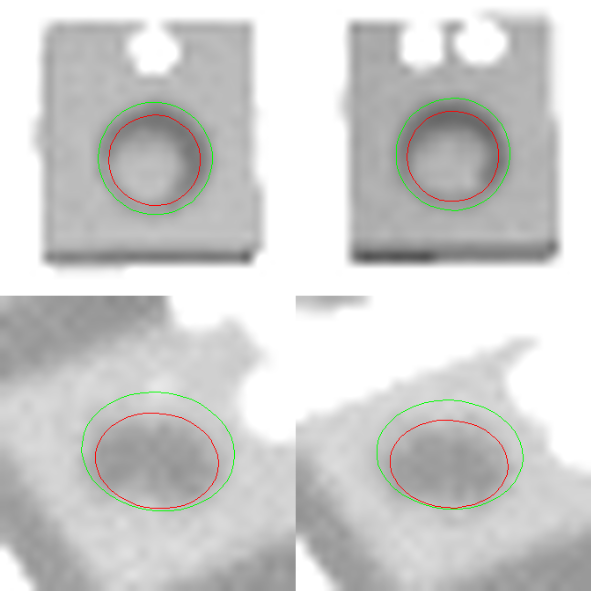

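```bash
cat >> h.py <<'E'
from scipy.spatial.transform import Rotation as Ro
def state():
    o=bot.observe();return o,np.array(o["position"]),Ro.from_euler("xyz",o["tool_rot"]).as_matrix()
def go(X,yaw=None,xax=None,yax=None):
    """print shift/turn; default tool x down, jaw axis at yaw deg (mod 180)"""
    o,p,R=state()
    if xax is None: xax=np.array([0,0,-1.])
    best=None
    a=[yax] if yax is not None else [np.array([np.cos(np.radians(yaw)),np.sin(np.radians(yaw)),0])]
    for y in (a[0],-a[0]):
        x=np.array(xax)/np.linalg.norm(xax);y=y-x*(x@y);y/=np.linalg.norm(y)
        D=np.column_stack([x,y,np.cross(x,y)]);w=np.degrees(Ro.from_matrix(R.T@D).as_rotvec())
        if best is None or np.linalg.norm(w)<np.linalg.norm(best): best=w
    print("clock",round(o["clock"],2),"pos",p.round(4),"yaxis",R[:,1].round(3),"q7",round(float(o["qpos"][6]),2))
    print("t",(R.T@(np.array(X)-p)).round(4),"w",best.round(2))
E
python3 - <<'E'
from h import *
go([.4918,-.3515,.16],0);go([.4918,-.3515,.16],90)
E
```

```text
clock 0.1 pos [0.2806 0.5582 0.2478] yaxis [ 0.449  0.893 -0.001] q7 -0.11
t [ 0.0885 -0.7178  0.5972] w [6.331e+01 4.000e-02 5.000e-02]
clock 0.1 pos [0.2806 0.5582 0.2478] yaxis [ 0.449  0.893 -0.001] q7 -0.11
t [ 0.0885 -0.7178  0.5972] w [-2.669e+01 -1.000e-02  6.000e-02]
```

```bash
python3 -m creep '[{"ty":-0.718,"tz":0.597,"wx":63.3,"claw":0.4},{"ty":-0.718,"tz":0.597,"wx":63.3,"claw":0.4},{"ty":-0.718,"tz":0.597,"wx":63.3,"claw":0.4},{"ty":-0.718,"tz":0.597,"wx":63.3,"claw":0.4},{"ty":-0.718,"tz":0.597,"wx":63.3,"claw":0.4},{"ty":-0.718,"tz":0.597,"wx":63.3,"claw":0.4},{"ty":-0.718,"tz":0.597,"wx":63.3,"claw":0.4},{"ty":-0.718,"tz":0.597,"wx":63.3,"claw":0.4}]' 30; python3 -c "
from h import *
go([.4918,-.3515,.16],0)"
```

```text
clock 0.1 pos [0.2806 0.5582 0.2478] yaxis [ 0.449  0.893 -0.001] q7 -0.11
t [ 0.0885 -0.7178  0.5972] w [6.331e+01 4.000e-02 5.000e-02]$[0]: bad value
```

```bash
python3 -m creep '[{"wx":0,"wy":0,"wz":0,"tx":0,"ty":-0.035,"tz":0.03,"claw":0.4}]' 30; echo; python3 -m creep --help | head -30
```

```text
clock: 0.2
position: [0.2893, 0.5165, 0.2468]
tool_rot: [-2.781, 1.569, 3.042]
force: [0.3, -0.3, -0.3]
grip_width: 0.0727
invalid input: not JSON, or not a number
```

```bash
python3 -c "
from h import *
go([.4918,-.3515,.247],0)"; python3 -m creep '[{"wx":63,"wy":0,"wz":0,"tx":0,"ty":-0.68,"tz":0.57,"claw":0.4}]'
```

```text
clock 0.2 pos [0.2893 0.5165 0.2468] yaxis [ 0.444  0.896 -0.001] q7 -0.07
t [-0.0008 -0.6875  0.5672] w [63.61 -0.07  0.09]
clock: 0.3
position: [0.3028, 0.464, 0.2468]
tool_rot: [-1.702, 1.569, -2.317]
force: [1.4, -0.0, 0.7]
grip_width: 0.0594
```

All keys are needed in each row. I'll continue from here.

```bash
python3 -c "
from h import *
go([.4918,-.3515,.247],0)"
```

```text
clock 0.3 pos [0.3028 0.464  0.2468] yaxis [ 0.576  0.817 -0.002] q7 -0.14
t [ 0.0009 -0.5576  0.6244] w [5.481e+01 4.000e-02 1.200e-01]
```

```bash
python3 -m creep '[{"wx":54.8,"wy":0,"wz":0,"tx":0,"ty":-0.558,"tz":0.624,"claw":0.4},{"wx":54.8,"wy":0,"wz":0,"tx":0,"ty":-0.558,"tz":0.624,"claw":0.4},{"wx":54.8,"wy":0,"wz":0,"tx":0,"ty":-0.558,"tz":0.624,"claw":0.4},{"wx":54.8,"wy":0,"wz":0,"tx":0,"ty":-0.558,"tz":0.624,"claw":0.4},{"wx":54.8,"wy":0,"wz":0,"tx":0,"ty":-0.558,"tz":0.624,"claw":0.4},{"wx":54.8,"wy":0,"wz":0,"tx":0,"ty":-0.558,"tz":0.624,"claw":0.4},{"wx":54.8,"wy":0,"wz":0,"tx":0,"ty":-0.558,"tz":0.624,"claw":0.4},{"wx":54.8,"wy":0,"wz":0,"tx":0,"ty":-0.558,"tz":0.624,"claw":0.4}]'; python3 -c "
from h import *
go([.4918,-.3515,.18],0)"
```

```text
clock: 1.1
position: [0.393, 0.0731, 0.2479]
tool_rot: [-0.755, 1.569, -2.327]
force: [1.4, 0.2, -0.3]
grip_width: 0.0512
clock 1.1 pos [0.393  0.0731 0.2479] yaxis [ 1.    -0.002 -0.001] q7 -0.24
t [0.0683 0.0996 0.4244] w [-0.09  0.07  0.07]
```

```bash
python3 -m creep '[{"wx":0,"wy":0,"wz":0,"tx":0.068,"ty":0.0996,"tz":0.4244,"claw":0.4},{"wx":0,"wy":0,"wz":0,"tx":0.068,"ty":0.0996,"tz":0.4244,"claw":0.4},{"wx":0,"wy":0,"wz":0,"tx":0.068,"ty":0.0996,"tz":0.4244,"claw":0.4},{"wx":0,"wy":0,"wz":0,"tx":0.068,"ty":0.0996,"tz":0.4244,"claw":0.4},{"wx":0,"wy":0,"wz":0,"tx":0.068,"ty":0.0996,"tz":0.4244,"claw":0.4},{"wx":0,"wy":0,"wz":0,"tx":0.068,"ty":0.0996,"tz":0.4244,"claw":0.4},{"wx":0,"wy":0,"wz":0,"tx":0.068,"ty":0.0996,"tz":0.4244,"claw":0.4},{"wx":0,"wy":0,"wz":0,"tx":0.068,"ty":0.0996,"tz":0.4244,"claw":0.4}]'; python3 -c "
from h import *
go([.4918,-.3515,.062],0)"
```

```text
clock: 1.9
position: [0.4822, -0.3121, 0.1862]
tool_rot: [-1.096, 1.569, -2.668]
force: [1.1, 0.4, 0.4]
grip_width: 0.0512
clock 1.9 pos [ 0.4822 -0.3121  0.1862] yaxis [ 1.    -0.002 -0.001] q7 0.75
t [0.1242 0.0098 0.0393] w [-0.09  0.04  0.09]
```

```bash
python3 -m creep '[{"wx":0,"wy":0,"wz":0,"tx":0.02,"ty":0.0098,"tz":0.0393,"claw":0.4},{"wx":0,"wy":0,"wz":0,"tx":0.04,"ty":0.0098,"tz":0.0393,"claw":0.4},{"wx":0,"wy":0,"wz":0,"tx":0.06,"ty":0.0098,"tz":0.0393,"claw":0.4},{"wx":0,"wy":0,"wz":0,"tx":0.06,"ty":0.0098,"tz":0.0393,"claw":0.4}]'; python3 -c "
from h import *
go([.4918,-.3515,.062],0)
cv2.imwrite('pics/s1.png',cv2.resize(bot.grab_frame('side')[200:400,280:480],None,fx=3,fy=3))
cv2.imwrite('pics/t1.png',cv2.resize(bot.grab_frame('top')[150:270,380:500],None,fx=4,fy=4))
"
```

```text
clock: 2.3
position: [0.4906, -0.3508, 0.1236]
tool_rot: [-1.822, 1.565, 2.888]
force: [-0.3, 1.4, -0.7]
grip_width: 0.0512
clock 2.3 pos [ 0.4906 -0.3508  0.1236] yaxis [ 1.    -0.002 -0.005] q7 0.83
t [0.0616 0.0015 0.0007] w [-0.11 -0.08  0.3 ]
```

View pics/s1.png

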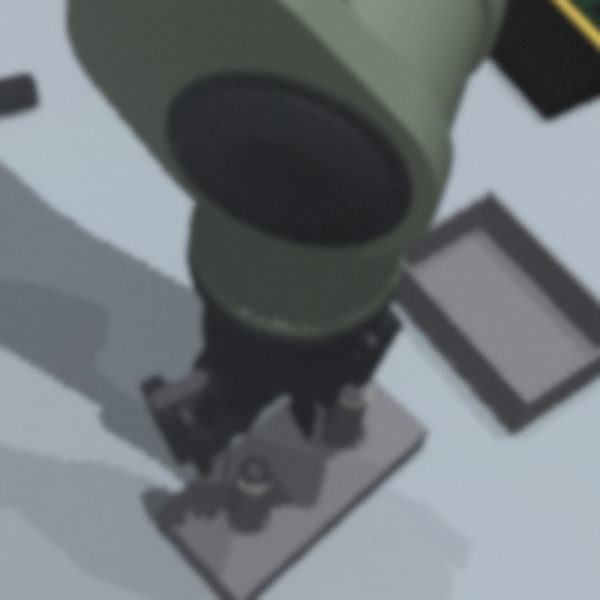

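View pics/t1.png

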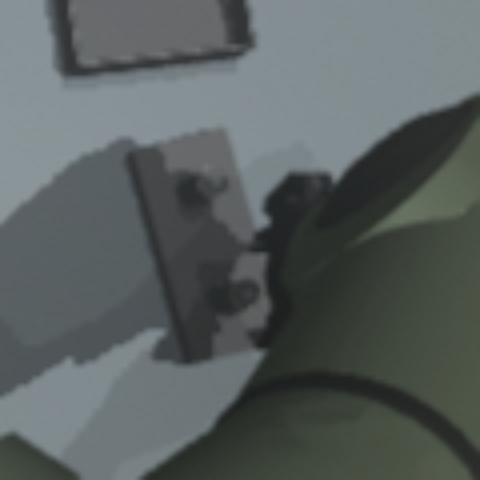

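The fingertips at crop (205,470) and (305,430) in the side view straddle the near cell top at (253,475). I'll descend straight down.

```bash
python3 -m creep '[{"wx":0,"wy":0,"wz":0.3,"tx":0.02,"ty":0.0015,"tz":0.0007,"claw":0.4},{"wx":0,"wy":0,"wz":0.3,"tx":0.045,"ty":0.0015,"tz":0.0007,"claw":0.4},{"wx":0,"wy":0,"wz":0.3,"tx":0.0616,"ty":0.0015,"tz":0.0007,"claw":0.4},{"wx":0,"wy":0,"wz":0.3,"tx":0.0616,"ty":0.0015,"tz":0.0007,"claw":0.4},{"wx":0,"wy":0,"wz":0.3,"tx":0.0616,"ty":0.0015,"tz":0.0007,"claw":0.4}]'; python3 -c "
from h import *
go([.4918,-.3515,.062],0)"
```

```text
clock: 2.9
position: [0.4935, -0.3524, 0.0657]
tool_rot: [1.305, 1.567, -0.268]
force: [0.2, -0.3, 0.2]
grip_width: 0.0513
clock 2.9 pos [ 0.4935 -0.3524  0.0657] yaxis [ 1.    -0.001  0.004] q7 0.87
t [ 0.0037 -0.0017 -0.0009] w [-0.08  0.06 -0.2 ]
```

```bash
python3 -m creep '[{"wx":0,"wy":0,"wz":-0.2,"tx":0.0037,"ty":-0.0017,"tz":-0.0009,"claw":0.4},{"wx":0,"wy":0,"wz":-0.2,"tx":0.0037,"ty":-0.0017,"tz":-0.0009,"claw":0.4},{"wx":0,"wy":0,"wz":-0.2,"tx":0.0037,"ty":-0.0017,"tz":-0.0009,"claw":0.9},{"wx":0,"wy":0,"wz":-0.2,"tx":0.0037,"ty":-0.0017,"tz":-0.0009,"claw":0.9},{"wx":0,"wy":0,"wz":-0.2,"tx":0.0037,"ty":-0.0017,"tz":-0.0009,"claw":0.9},{"wx":0,"wy":0,"wz":-0.2,"tx":0.0037,"ty":-0.0017,"tz":-0.0009,"claw":0.9},{"wx":0,"wy":0,"wz":-0.2,"tx":0.0037,"ty":-0.0017,"tz":-0.0009,"claw":0.9}]' 40; python3 -c "
from h import *
go([.4918,-.3515,.062],0)"
```

```text
clock: 3.6
position: [0.4919, -0.3517, 0.0624]
tool_rot: [0.46, 1.569, -1.112]
force: [-1.4, 1.2, 6.6]
grip_width: 0.0201
clock 3.6 pos [ 0.4919 -0.3517  0.0624] yaxis [ 1.    -0.001  0.001] q7 0.87
t [ 0.0004 -0.0001 -0.0002] w [-0.08  0.07 -0.03]
```

```bash
python3 -m creep '[{"wx":0,"wy":0,"wz":0,"tx":-0.02,"ty":0,"tz":0,"claw":0.9},{"wx":0,"wy":0,"wz":0,"tx":-0.05,"ty":0,"tz":0,"claw":0.9},{"wx":0,"wy":0,"wz":0,"tx":-0.09,"ty":0,"tz":0,"claw":0.9},{"wx":0,"wy":0,"wz":0,"tx":-0.12,"ty":0,"tz":0,"claw":0.9},{"wx":0,"wy":0,"wz":0,"tx":-0.12,"ty":0,"tz":0,"claw":0.9}]'; python3 -c "
from h import *
go([.6316,-.077,.15],2.7)"
```

```text
clock: 4.1
position: [0.4931, -0.3526, 0.1863]
tool_rot: [0.964, 1.564, -0.609]
force: [0.9, 0.0, -1.6]
grip_width: 0.0201
clock 4.1 pos [ 0.4931 -0.3526  0.1863] yaxis [ 1.    -0.002  0.006] q7 0.8
t [ 0.036   0.1378 -0.276 ] w [-2.8   0.23 -0.31]
```

```bash
python3 -m creep '[{"wx":-2.8,"wy":0.2,"wz":-0.3,"tx":0,"ty":0.1378,"tz":-0.276,"claw":0.9},{"wx":-2.8,"wy":0.2,"wz":-0.3,"tx":0,"ty":0.1378,"tz":-0.276,"claw":0.9},{"wx":-2.8,"wy":0.2,"wz":-0.3,"tx":0,"ty":0.1378,"tz":-0.276,"claw":0.9},{"wx":-2.8,"wy":0.2,"wz":-0.3,"tx":0,"ty":0.1378,"tz":-0.276,"claw":0.9},{"wx":-2.8,"wy":0.2,"wz":-0.3,"tx":0,"ty":0.1378,"tz":-0.276,"claw":0.9},{"wx":-2.8,"wy":0.2,"wz":-0.3,"tx":0.01,"ty":0.1378,"tz":-0.276,"claw":0.9},{"wx":-2.8,"wy":0.2,"wz":-0.3,"tx":0.03,"ty":0.1378,"tz":-0.276,"claw":0.9},{"wx":-2.8,"wy":0.2,"wz":-0.3,"tx":0.036,"ty":0.1378,"tz":-0.276,"claw":0.9}]'; python3 -c "
from h import *
go([.6316,-.077,.115],2.7)"
```

```text
clock: 4.9
position: [0.6311, -0.0743, 0.1472]
tool_rot: [-1.675, 1.568, 3.088]
force: [-0.7, -0.0, -0.3]
grip_width: 0.0199
clock 4.9 pos [ 0.6311 -0.0743  0.1472] yaxis [ 0.999  0.051 -0.003] q7 0.36
t [0.0322 0.0005 0.0027] w [ 0.21 -0.02  0.17]
```

```bash
python3 -m creep '[{"wx":0.2,"wy":0,"wz":0.2,"tx":0.016,"ty":0.0005,"tz":0.0027,"claw":0.9},{"wx":0.2,"wy":0,"wz":0.2,"tx":0.0322,"ty":0.0005,"tz":0.0027,"claw":0.9},{"wx":0.2,"wy":0,"wz":0.2,"tx":0.0322,"ty":0.0005,"tz":0.0027,"claw":0.9},{"wx":0.2,"wy":0,"wz":0.2,"tx":0.0322,"ty":0.0005,"tz":0.0027,"claw":0.9}]'; python3 -c "
from h import *
go([.6316,-.077,.115],2.7)
cv2.imwrite('pics/s2.png',bot.grab_frame('side'))
cv2.imwrite('pics/t2.png',bot.grab_frame('top'))
cv2.imwrite('pics/s2c.png',cv2.resize(cv2.imread('pics/s2.png')[160:270,290:410],None,fx=5,fy=5,interpolation=cv2.INTER_CUBIC))
cv2.imwrite('pics/t2c.png',cv2.resize(cv2.imread('pics/t2.png')[140:240,250:400],None,fx=5,fy=5,interpolation=cv2.INTER_CUBIC))
"
```

```text
clock: 5.3
position: [0.6314, -0.0779, 0.1152]
tool_rot: [2.106, 1.571, 0.582]
force: [0.5, 0.4, -0.9]
grip_width: 0.0197
clock 5.3 pos [ 0.6314 -0.0779  0.1152] yaxis [0.999 0.046 0.   ] q7 0.38
t [ 0.0002  0.0002 -0.0009] w [-0.06 -0.   -0.01]
```

View pics/s2c.png

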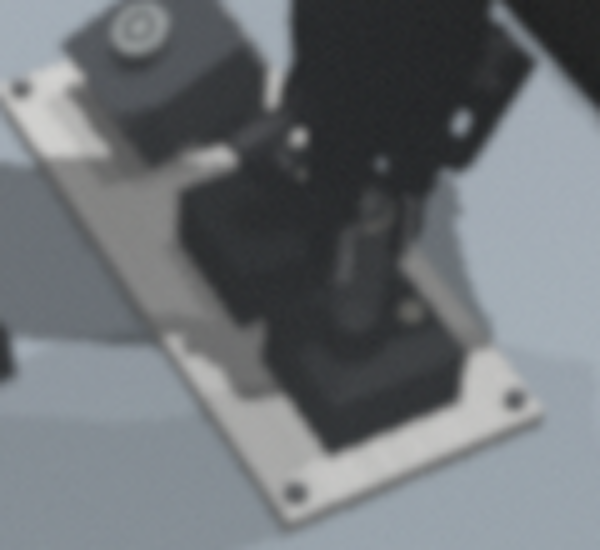

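View pics/t2c.png

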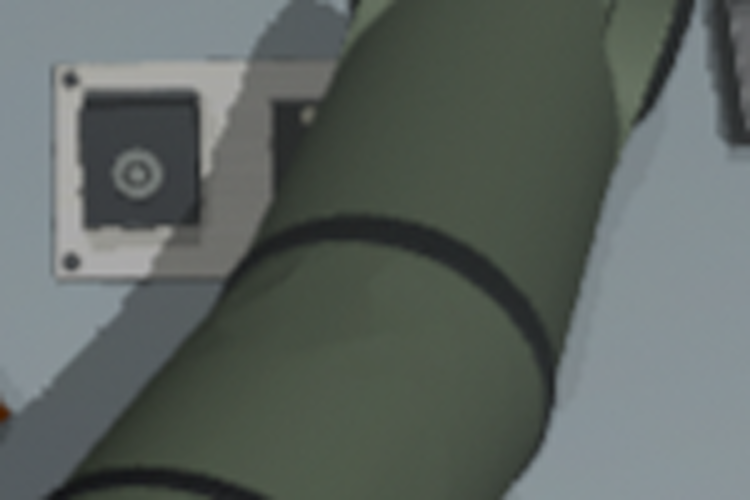

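The cell hangs upright over socket one, with its bottom near crop (355,335) in the side view. The arm hides the top view. I'll descend in small steps and watch the force.

```bash
python3 -m creep '[{"wx":0,"wy":0,"wz":0,"tx":0.01,"ty":0.0002,"tz":-0.0009,"claw":0.9},{"wx":0,"wy":0,"wz":0,"tx":0.018,"ty":0.0002,"tz":-0.0009,"claw":0.9},{"wx":0,"wy":0,"wz":0,"tx":0.022,"ty":0.0002,"tz":-0.0009,"claw":0.9},{"wx":0,"wy":0,"wz":0,"tx":0.022,"ty":0.0002,"tz":-0.0009,"claw":0.9}]'; python3 -c "
from h import *
go([.6316,-.077,.074],2.7)"
```

```text
clock: 5.8
position: [0.6317, -0.0766, 0.093]
tool_rot: [2.263, 1.57, 0.739]
force: [-0.4, 0.8, -0.5]
grip_width: 0.0194
clock 5.8 pos [ 0.6317 -0.0766  0.093 ] yaxis [0.999 0.047 0.   ] q7 0.39
t [ 0.019  -0.0001  0.0004] w [-0.03 -0.01 -0.01]
```

```bash
python3 -m creep '[{"wx":0,"wy":0,"wz":0,"tx":0.005,"ty":0,"tz":0.0004,"claw":0.9},{"wx":0,"wy":0,"wz":0,"tx":0.01,"ty":0,"tz":0.0004,"claw":0.9},{"wx":0,"wy":0,"wz":0,"tx":0.015,"ty":0,"tz":0.0004,"claw":0.9},{"wx":0,"wy":0,"wz":0,"tx":0.0175,"ty":0,"tz":0.0004,"claw":0.9},{"wx":0,"wy":0,"wz":0,"tx":0.0185,"ty":0,"tz":0.0004,"claw":0.9},{"wx":0,"wy":0,"wz":0,"tx":0.0185,"ty":0,"tz":0.0004,"claw":0.9}]'; python3 -c "
from h import *
go([.6316,-.077,.074],2.7)"
```

```text
clock: 6.4
position: [0.6318, -0.0769, 0.0746]
tool_rot: [2.345, 1.57, 0.821]
force: [0.1, -0.7, -1.4]
grip_width: 0.0198
clock 6.4 pos [ 0.6318 -0.0769  0.0746] yaxis [0.999 0.047 0.   ] q7 0.4
t [ 0.0006 -0.0002  0.0001] w [-0.03 -0.02 -0.02]
```

```bash
python3 -m creep '[{"wx":0,"wy":0,"wz":0,"tx":0.001,"ty":0,"tz":0,"claw":0.9},{"wx":0,"wy":0,"wz":0,"tx":0.001,"ty":0,"tz":0,"claw":0.5},{"wx":0,"wy":0,"wz":0,"tx":0.001,"ty":0,"tz":0,"claw":0.5},{"wx":0,"wy":0,"wz":0,"tx":0.001,"ty":0,"tz":0,"claw":0.5},{"wx":0,"wy":0,"wz":0,"tx":-0.03,"ty":0,"tz":0,"claw":0.5},{"wx":0,"wy":0,"wz":0,"tx":-0.07,"ty":0,"tz":0,"claw":0.5},{"wx":0,"wy":0,"wz":0,"tx":-0.11,"ty":0,"tz":0,"claw":0.4},{"wx":0,"wy":0,"wz":0,"tx":-0.11,"ty":0,"tz":0,"claw":0.4}]'; python3 -c "
from h import *
go([.5689,-.3295,.18],0)
"
```

```text
clock: 7.2
position: [0.6338, -0.0776, 0.1897]
tool_rot: [1.513, 1.563, -0.011]
force: [0.2, -0.1, 0.5]
grip_width: 0.0514
clock 7.2 pos [ 0.6338 -0.0776  0.1897] yaxis [0.999 0.046 0.007] q7 0.35
t [ 0.0092 -0.0766  0.2486] w [ 2.65  0.01 -0.42]
```

```bash
python3 -m creep '[{"wx":2.6,"wy":0,"wz":-0.4,"tx":0,"ty":-0.0766,"tz":0.2486,"claw":0.4},{"wx":2.6,"wy":0,"wz":-0.4,"tx":0,"ty":-0.0766,"tz":0.2486,"claw":0.4},{"wx":2.6,"wy":0,"wz":-0.4,"tx":0,"ty":-0.0766,"tz":0.2486,"claw":0.4},{"wx":2.6,"wy":0,"wz":-0.4,"tx":0,"ty":-0.0766,"tz":0.2486,"claw":0.4},{"wx":2.6,"wy":0,"wz":-0.4,"tx":0,"ty":-0.0766,"tz":0.2486,"claw":0.4},{"wx":2.6,"wy":0,"wz":-0.4,"tx":0.03,"ty":-0.0766,"tz":0.2486,"claw":0.4},{"wx":2.6,"wy":0,"wz":-0.4,"tx":0.06,"ty":-0.0766,"tz":0.2486,"claw":0.4},{"wx":2.6,"wy":0,"wz":-0.4,"tx":0.06,"ty":-0.0766,"tz":0.2486,"claw":0.4}]'; python3 -c "
from h import *
go([.5689,-.3295,.062],0)
cv2.imwrite('pics/s3.png',bot.grab_frame('side'))
cv2.imwrite('pics/t3.png',bot.grab_frame('top'))
cv2.imwrite('pics/s3c.png',cv2.resize(cv2.imread('pics/s3.png')[150:390,280:480],None,fx=2.5,fy=2.5,interpolation=cv2.INTER_CUBIC))
cv2.imwrite('pics/t3c.png',cv2.resize(cv2.imread('pics/t3.png')[140:240,255:455],None,fx=4,fy=4,interpolation=cv2.INTER_CUBIC))
"
```

```text
clock: 8.0
position: [0.5674, -0.3288, 0.1256]
tool_rot: [-2.044, 1.566, 2.669]
force: [-0.3, 0.8, 0.0]
grip_width: 0.0513
clock 8.0 pos [ 0.5674 -0.3288  0.1256] yaxis [ 1.     0.    -0.005] q7 0.73
t [0.0636 0.0018 0.0008] w [ 0.01 -0.14  0.26]
```

View pics/s3c.png

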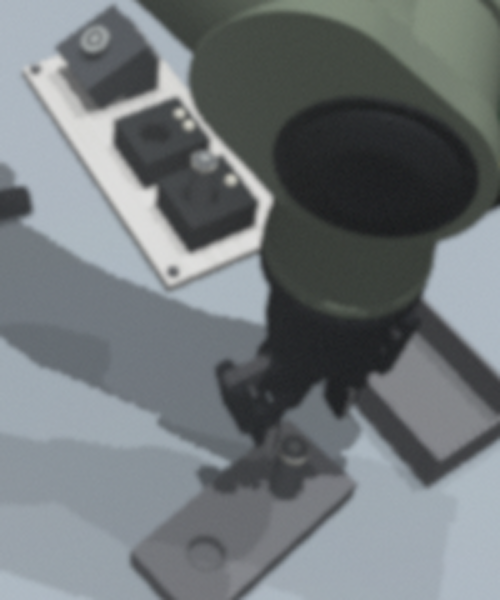

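View pics/t3c.png

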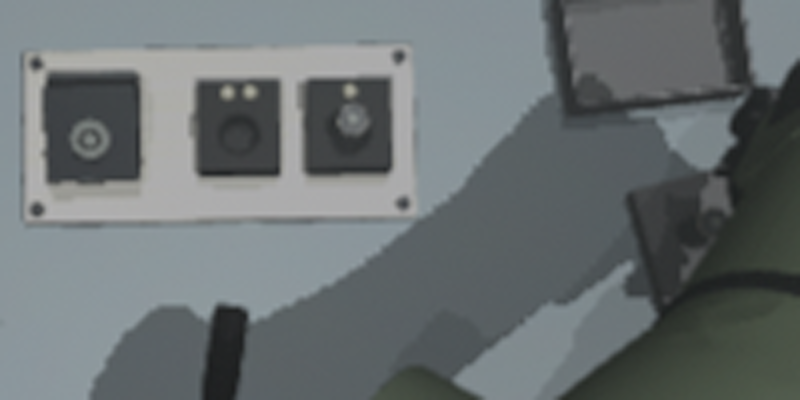

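The first cell stands in the one-dot socket: its button is at about top crop (352,119) and side crop (204,158). I'll check its height, then grasp the second cell, which the fingers now straddle.

```bash
python3 -c "
from h import *
t=cv2.imread('pics/t3.png');s=cv2.imread('pics/s3.png')
print(tri(cent(t,(352.5/4-.5+255,119.5/4-.5+140),2),cent(s,(204.5/2.5-.5+280,158.5/2.5-.5+150),2)))"
python3 -m creep '[{"wx":0,"wy":0,"wz":0.2,"tx":0.02,"ty":0.0018,"tz":0.0008,"claw":0.4},{"wx":0,"wy":0,"wz":0.2,"tx":0.045,"ty":0.0018,"tz":0.0008,"claw":0.4},{"wx":0,"wy":0,"wz":0.2,"tx":0.0636,"ty":0.0018,"tz":0.0008,"claw":0.4},{"wx":0,"wy":0,"wz":0.2,"tx":0.0636,"ty":0.0018,"tz":0.0008,"claw":0.4},{"wx":0,"wy":0,"wz":0.2,"tx":0.0636,"ty":0.0018,"tz":0.0008,"claw":0.4}]'; python3 -c "
from h import *
go([.5689,-.3295,.062],0)"
```

```text
(array([ 0.63261695, -0.07609824,  0.09030542]), np.float64(0.0007494197037589407))
clock: 8.6
position: [0.572, -0.3302, 0.0676]
tool_rot: [1.402, 1.566, -0.167]
force: [1.0, 0.7, 0.4]
grip_width: 0.0514
clock 8.6 pos [ 0.572  -0.3302  0.0676] yaxis [1.    0.002 0.005] q7 0.76
t [ 0.0056 -0.0031 -0.0007] w [ 0.1   0.05 -0.27]
```

```bash
python3 -m creep '[{"wx":0,"wy":0,"wz":-0.2,"tx":0.0056,"ty":-0.0031,"tz":-0.0007,"claw":0.4},{"wx":0,"wy":0,"wz":-0.2,"tx":0.0056,"ty":-0.0031,"tz":-0.0007,"claw":0.4},{"wx":0,"wy":0,"wz":-0.2,"tx":0.0056,"ty":-0.0031,"tz":-0.0007,"claw":0.9},{"wx":0,"wy":0,"wz":-0.2,"tx":0.0056,"ty":-0.0031,"tz":-0.0007,"claw":0.9},{"wx":0,"wy":0,"wz":-0.2,"tx":0.0056,"ty":-0.0031,"tz":-0.0007,"claw":0.9},{"wx":0,"wy":0,"wz":-0.2,"tx":0.0056,"ty":-0.0031,"tz":-0.0007,"claw":0.9},{"wx":0,"wy":0,"wz":-0.2,"tx":0.0056,"ty":-0.0031,"tz":-0.0007,"claw":0.9}]' 40; python3 -c "
from h import *
go([.5689,-.3295,.062],0)"
```

```text
clock: 9.3
position: [0.5691, -0.3297, 0.0624]
tool_rot: [1.029, 1.569, -0.54]
force: [-0.5, -0.0, 5.3]
grip_width: 0.0198
clock 9.3 pos [ 0.5691 -0.3297  0.0624] yaxis [1.    0.002 0.002] q7 0.76
t [ 0.0004 -0.0002 -0.0002] w [ 0.1   0.06 -0.1 ]
```

```bash
python3 -m creep '[{"wx":0,"wy":0,"wz":0,"tx":-0.02,"ty":0,"tz":0,"claw":0.9},{"wx":0,"wy":0,"wz":0,"tx":-0.05,"ty":0,"tz":0,"claw":0.9},{"wx":0,"wy":0,"wz":0,"tx":-0.09,"ty":0,"tz":0,"claw":0.9},{"wx":0,"wy":0,"wz":0,"tx":-0.13,"ty":0,"tz":0,"claw":0.9},{"wx":0,"wy":0,"wz":0,"tx":-0.13,"ty":0,"tz":0,"claw":0.9}]'; python3 -c "
from h import *
go([.6279,.0032,.19],2.7)"
```

```text
clock: 9.8
position: [0.5705, -0.331, 0.1977]
tool_rot: [1.096, 1.562, -0.474]
force: [0.0, -0.2, -0.5]
grip_width: 0.0197
clock 9.8 pos [ 0.5705 -0.331   0.1977] yaxis [1.    0.001 0.008] q7 0.71
t [ 0.0068  0.0577 -0.3342] w [-2.62  0.25 -0.47]
```

```bash
python3 -m creep '[{"wx":-2.6,"wy":0.2,"wz":-0.5,"tx":0.007,"ty":0.0577,"tz":-0.3342,"claw":0.9},{"wx":-2.6,"wy":0.2,"wz":-0.5,"tx":0.007,"ty":0.0577,"tz":-0.3342,"claw":0.9},{"wx":-2.6,"wy":0.2,"wz":-0.5,"tx":0.007,"ty":0.0577,"tz":-0.3342,"claw":0.9},{"wx":-2.6,"wy":0.2,"wz":-0.5,"tx":0.007,"ty":0.0577,"tz":-0.3342,"claw":0.9},{"wx":-2.6,"wy":0.2,"wz":-0.5,"tx":0.007,"ty":0.0577,"tz":-0.3342,"claw":0.9},{"wx":-2.6,"wy":0.2,"wz":-0.5,"tx":0.007,"ty":0.0577,"tz":-0.3342,"claw":0.9},{"wx":-2.6,"wy":0.2,"wz":-0.5,"tx":0.007,"ty":0.0577,"tz":-0.3342,"claw":0.9},{"wx":-2.6,"wy":0.2,"wz":-0.5,"tx":0.007,"ty":0.0577,"tz":-0.3342,"claw":0.9}]'; python3 -c "
from h import *
go([.6279,.0032,.115],2.7)"
```

```text
clock: 10.6
position: [0.6283, 0.0101, 0.1886]
tool_rot: [-2.411, 1.569, 2.356]
force: [-0.4, -0.4, -1.5]
grip_width: 0.0196
clock 10.6 pos [0.6283 0.0101 0.1886] yaxis [ 0.999  0.054 -0.001] q7 0.22
t [ 0.0736 -0.0006  0.007 ] w [ 0.42 -0.09  0.08]
```

```bash
python3 -m creep '[{"wx":0.4,"wy":0,"wz":0,"tx":0.0,"ty":-0.0006,"tz":0.007,"claw":0.9},{"wx":0.4,"wy":0,"wz":0,"tx":0.025,"ty":-0.0006,"tz":0.007,"claw":0.9},{"wx":0.4,"wy":0,"wz":0,"tx":0.055,"ty":-0.0006,"tz":0.007,"claw":0.9},{"wx":0.4,"wy":0,"wz":0,"tx":0.0736,"ty":-0.0006,"tz":0.007,"claw":0.9},{"wx":0.4,"wy":0,"wz":0,"tx":0.0736,"ty":-0.0006,"tz":0.007,"claw":0.9},{"wx":0.4,"wy":0,"wz":0,"tx":0.0736,"ty":-0.0006,"tz":0.007,"claw":0.9}]'; python3 -c "
from h import *
go([.6279,.0032,.092],2.7)
s=bot.grab_frame('side')
cv2.imwrite('pics/s4c.png',cv2.resize(s[150:270,285:405],None,fx=5,fy=5,interpolation=cv2.INTER_CUBIC))
"
```

```text
clock: 11.2
position: [0.6279, 0.0017, 0.1154]
tool_rot: [-2.127, 1.569, 2.631]
force: [0.7, 0.5, -0.3]
grip_width: 0.0197
clock 11.2 pos [0.6279 0.0017 0.1154] yaxis [ 0.999  0.046 -0.002] q7 0.26
t [ 0.0234  0.0001 -0.0014] w [-0.08 -0.06  0.1 ]
```

View pics/s4c.png

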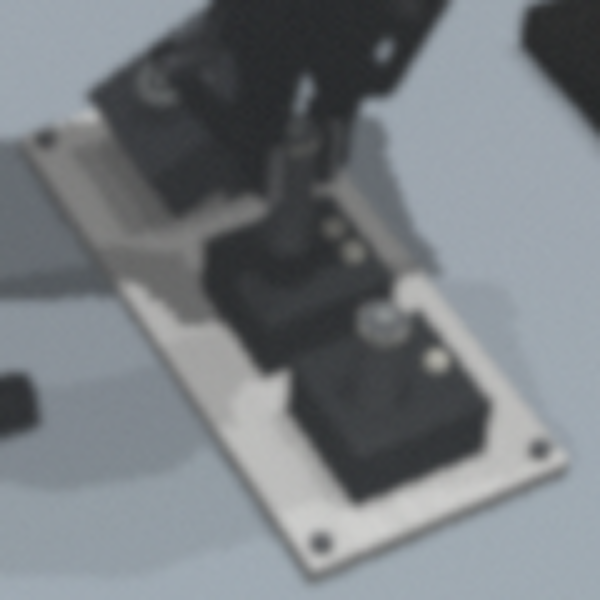

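The second cell is upright over the two-dot socket, with its bottom near (283,255). The first cell stands at (383,320). I'll lower it.

```bash
python3 -m creep '[{"wx":0,"wy":0,"wz":0.1,"tx":0.01,"ty":0.0001,"tz":-0.0014,"claw":0.9},{"wx":0,"wy":0,"wz":0.1,"tx":0.018,"ty":0.0001,"tz":-0.0014,"claw":0.9},{"wx":0,"wy":0,"wz":0.1,"tx":0.023,"ty":0.0001,"tz":-0.0014,"claw":0.9},{"wx":0,"wy":0,"wz":0.1,"tx":0.023,"ty":0.0001,"tz":-0.0014,"claw":0.9}]'; python3 -c "
from h import *
go([.6279,.0032,.074],2.7)"
```

```text
clock: 11.65
position: [0.6279, 0.0035, 0.0922]
tool_rot: [3.113, 1.57, 1.588]
force: [0.2, 0.8, -0.4]
grip_width: 0.0201
clock 11.65 pos [0.6279 0.0035 0.0922] yaxis [0.999 0.046 0.   ] q7 0.27
t [0.0182 0.     0.0003] w [-0.06 -0.07 -0.  ]
```

```bash
python3 -m creep '[{"wx":0,"wy":0,"wz":0,"tx":0.005,"ty":0,"tz":0.0003,"claw":0.9},{"wx":0,"wy":0,"wz":0,"tx":0.01,"ty":0,"tz":0.0003,"claw":0.9},{"wx":0,"wy":0,"wz":0,"tx":0.015,"ty":0,"tz":0.0003,"claw":0.9},{"wx":0,"wy":0,"wz":0,"tx":0.018,"ty":0,"tz":0.0003,"claw":0.9},{"wx":0,"wy":0,"wz":0,"tx":0.0183,"ty":0,"tz":0.0003,"claw":0.9},{"wx":0,"wy":0,"wz":0,"tx":0.0183,"ty":0,"tz":0.0003,"claw":0.9}]'
```

```text
clock: 12.25
position: [0.6279, 0.0032, 0.0744]
tool_rot: [3.035, 1.569, 1.51]
force: [-4.5, -0.1, 12.7]
grip_width: 0.0199
```

```bash
python3 -m creep '[{"wx":0,"wy":0,"wz":0,"tx":0,"ty":0,"tz":0,"claw":0.5},{"wx":0,"wy":0,"wz":0,"tx":0,"ty":0,"tz":0,"claw":0.5},{"wx":0,"wy":0,"wz":0,"tx":0,"ty":0,"tz":0,"claw":0.5},{"wx":0,"wy":0,"wz":0,"tx":-0.03,"ty":0,"tz":0,"claw":0.5},{"wx":0,"wy":0,"wz":0,"tx":-0.07,"ty":0,"tz":0,"claw":0.5},{"wx":0,"wy":0,"wz":0,"tx":-0.12,"ty":0,"tz":0,"claw":0.4},{"wx":0,"wy":0,"wz":0,"tx":-0.17,"ty":0,"tz":0,"claw":0.4},{"wx":0,"wy":0,"wz":0,"tx":-0.17,"ty":0,"tz":0,"claw":0.4}]'; python3 - <<'E'
from h import *
o,p,R=state();print(p,R[:,1])
t=cv2.imread("pics/top0.png");s=cv2.imread("pics/side0.png")
s1=bot.grab_frame('side');cv2.imwrite('pics/s5.png',s1)
cv2.imwrite('pics/s5c.png',cv2.resize(s1[60:260,215:415],None,fx=2.9,fy=2.9,interpolation=cv2.INTER_CUBIC))
f=lambda im,x0,y0,x1,y1,k:cv2.resize(np.clip(im[y0:y1,x0:x1].astype(float)*2.,0,255).astype(np.uint8),None,fx=k,fy=k,interpolation=cv2.INTER_CUBIC)
cv2.imwrite("pics/pt.png",f(t,170,187,220,225,14));cv2.imwrite("pics/ps.png",f(s,220,85,270,150,9))
E
```

```text
clock: 13.05
position: [0.6303, 0.0024, 0.2509]
tool_rot: [1.783, 1.561, 0.258]
force: [0.5, -0.4, -1.2]
grip_width: 0.0514
[0.6303279  0.00244186 0.25086396] [0.99891854 0.0455706  0.00922361]
```

View pics/s5c.png

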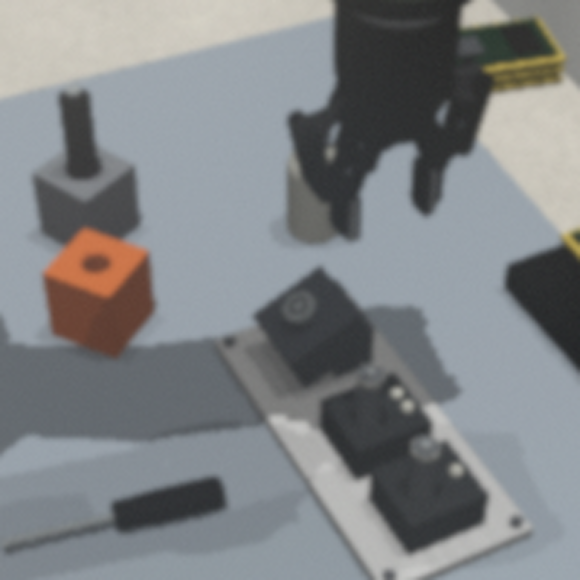

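View pics/pt.png

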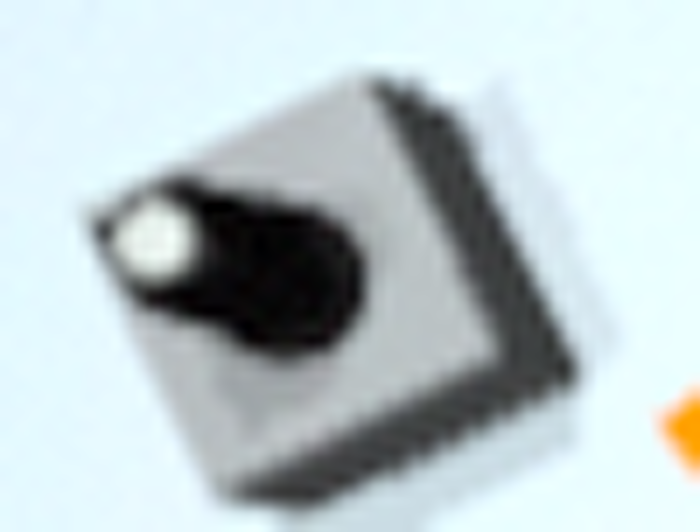

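View pics/ps.png

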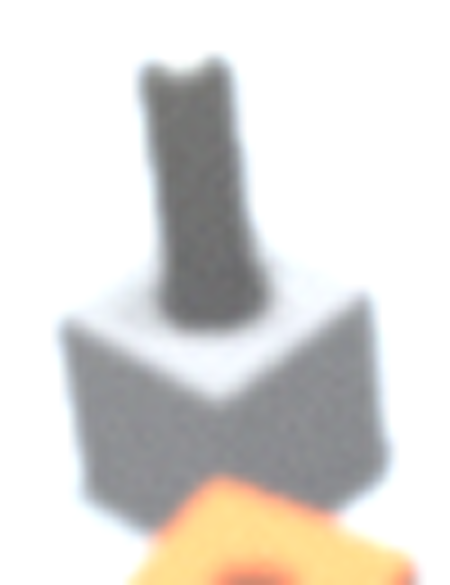

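```bash
python3 - <<'E'
from h import *
np.set_printoptions(precision=4,suppress=True)
t=cv2.imread("pics/top0.png");s=cv2.imread("pics/side0.png")
pt=cent(t,(156.5/14-.5+170,237.5/14-.5+187),3.5)
print("disc top",pt,"z=.15:",plane("top",pt,.150), "z.148",plane("top",pt,.148))
for q in((187,66),(187,70),(187,74)):
    print(tri(pt,((q[0]+.5)/9-.5+220,(q[1]+.5)/9-.5+85)))
# stand top corners
c=[(85,215),(365,80),(500,360),(225,490)]
P=np.array([plane("top",((x+.5)/14-.5+170,(y+.5)/14-.5+187),.07) for x,y in c]);print(P,P.mean(0),np.linalg.norm(np.diff(P,axis=0),axis=1))
d=P[1]-P[0];print(np.degrees(np.arctan2(d[1],d[0])));d=P[2]-P[3];print(np.degrees(np.arctan2(d[1],d[0])))
c=[(65,325),(222,402),(370,297)]
P=np.array([plane("side",((x+.5)/9-.5+220,(y+.5)/9-.5+85),.07) for x,y in c]);print(P,(P[0]+P[2])/2)
print(tri((( 225.5)/14-.5+170,490.5/14-.5+187),((65.5)/9-.5+220,325.5/9-.5+85)),tri((( 500.5)/14-.5+170,360.5/14-.5+187),((222.5)/9-.5+220,402.5/9-.5+85)))
E
```

```text
disc top [180.3969 203.5275] z=.15: [0.5191 0.3492 0.15  ] z.148 [0.5193 0.3499 0.148 ]
(array([0.5192, 0.3514, 0.1436]), np.float64(0.0005403173683215017))
(array([0.5192, 0.352 , 0.1419]), np.float64(0.0006154304129132345))
(array([0.5193, 0.3526, 0.1402]), np.float64(0.0006907440265640989))
[[0.5308 0.3892 0.07  ]
 [0.5596 0.3346 0.07  ]
 [0.504  0.304  0.07  ]
 [0.4765 0.3574 0.07  ]] [0.5177 0.3463 0.07  ] [0.0618 0.0634 0.0601]
-62.15791967392938
-62.737822367820556
[[0.4741 0.3505 0.07  ]
 [0.5033 0.3008 0.07  ]
 [0.5566 0.3276 0.07  ]] [0.5154 0.339  0.07  ]
(array([0.4765, 0.3599, 0.0624]), np.float64(0.0003977742033527012)) (array([0.5043, 0.305 , 0.0665]), np.float64(4.263723417811709e-05))
```

```bash
python3 - <<'E'
from h import *
s=cv2.imread("pics/side0.png").astype(float);t=cv2.imread("pics/top0.png").astype(float)
k=12
def cr(im,x0,y0,x1,y1,g): return cv2.resize(np.clip(im[y0:y1,x0:x1]*g,0,255).astype(np.uint8),None,fx=k,fy=k,interpolation=cv2.INTER_CUBIC)
c=cr(s,222,84,268,128,1.1);d=c.copy()
b=cr(t,170,190,216,226,1.8);e=b.copy()
for yaw,col in((27.5,(0,255,0)),):
  for z,ctr in((.15,(.5191,.3492)),(.074,(.5185,.348))):
    a=np.radians(yaw)
    for im,n,x0,y0 in((d,"side",222,84),(e,"top",170,190)):
      pts=[(proj(n,[ctr[0]+.01414*np.cos(a+.785+i*1.571),ctr[1]+.01414*np.sin(a+.785+i*1.571),z])-(x0,y0)+.5)*k for i in range(4)]
      cv2.polylines(im,[np.int32(pts)],True,col,1)
  for im,n,x0,y0 in((d,"side",222,84),(e,"top",170,190)):
      pts=[(proj(n,[.518+.04525*np.cos(a+.785+i*1.571),.347+.04525*np.sin(a+.785+i*1.571),.07])-(x0,y0)+.5)*k for i in range(4)]
      cv2.polylines(im,[np.int32(pts)],True,(0,0,255),1)
a=np.hstack([c,d]);cv2.imwrite("pics/pq.png",cv2.resize(a,None,fx=.7,fy=.7));a=np.hstack([b,e]);cv2.imwrite("pics/pr.png",cv2.resize(a,None,fx=.7,fy=.7))
E
```

```text
(no output)
```

View pics/pq.png

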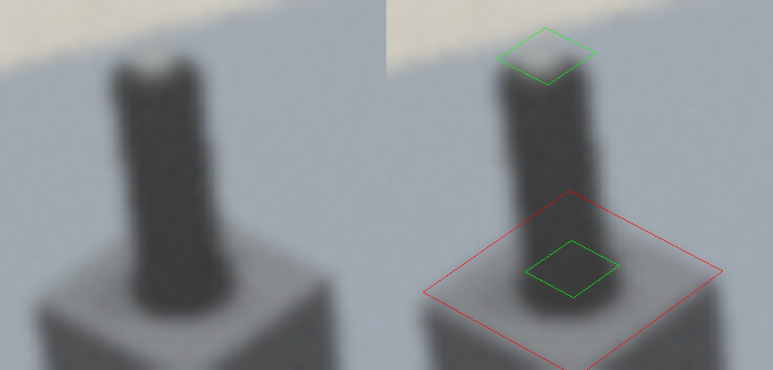

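View pics/pr.png

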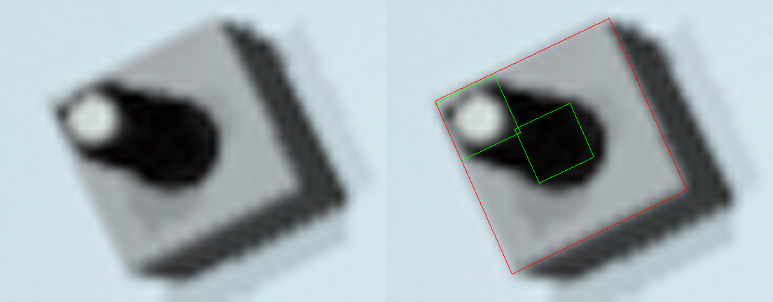

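```bash
python3 -c "
from h import *
go([.5185,.3478,.25],27.5)"
```

```text
clock 13.1 pos [0.6292 0.0029 0.2476] yaxis [0.999 0.046 0.005] q7 0.2
t [-0.0022 -0.0947 -0.3496] w [-24.86  -0.05  -0.34]
```

```bash
python3 -m creep '[{"wx":-24.9,"wy":0,"wz":-0.3,"tx":-0.002,"ty":-0.0947,"tz":-0.3496,"claw":0.3},{"wx":-24.9,"wy":0,"wz":-0.3,"tx":-0.002,"ty":-0.0947,"tz":-0.3496,"claw":0.3},{"wx":-24.9,"wy":0,"wz":-0.3,"tx":-0.002,"ty":-0.0947,"tz":-0.3496,"claw":0.3},{"wx":-24.9,"wy":0,"wz":-0.3,"tx":-0.002,"ty":-0.0947,"tz":-0.3496,"claw":0.3},{"wx":-24.9,"wy":0,"wz":-0.3,"tx":-0.002,"ty":-0.0947,"tz":-0.3496,"claw":0.3},{"wx":-24.9,"wy":0,"wz":-0.3,"tx":-0.002,"ty":-0.0947,"tz":-0.3496,"claw":0.3},{"wx":-24.9,"wy":0,"wz":-0.3,"tx":-0.002,"ty":-0.0947,"tz":-0.3496,"claw":0.3},{"wx":-24.9,"wy":0,"wz":-0.3,"tx":-0.002,"ty":-0.0947,"tz":-0.3496,"claw":0.3}]'; python3 -c "
from h import *
go([.5185,.3478,.185],27.5)"
```

```text
clock: 13.9
position: [0.5151, 0.3537, 0.2483]
tool_rot: [-2.8, 1.568, 2.4]
force: [-0.9, -0.6, 0.9]
grip_width: 0.0596
clock 13.9 pos [0.5151 0.3537 0.2483] yaxis [ 0.883  0.468 -0.001] q7 -0.04
t [0.0633 0.0003 0.0069] w [ 0.44 -0.16  0.06]
```

```bash
python3 -m creep '[{"wx":0.4,"wy":-0.1,"wz":0,"tx":0.0,"ty":0.0003,"tz":0.0069,"claw":0.2},{"wx":0.4,"wy":-0.1,"wz":0,"tx":0.03,"ty":0.0003,"tz":0.0069,"claw":0.2},{"wx":0.4,"wy":-0.1,"wz":0,"tx":0.0633,"ty":0.0003,"tz":0.0069,"claw":0.2},{"wx":0.4,"wy":-0.1,"wz":0,"tx":0.0633,"ty":0.0003,"tz":0.0069,"claw":0.2},{"wx":0.4,"wy":-0.1,"wz":0,"tx":0.0633,"ty":0.0003,"tz":0.0069,"claw":0.2}]'; python3 -c "
from h import *
np.set_printoptions(precision=4,suppress=True)
go([.5185,.3478,.115],27.5)
s1=bot.grab_frame('side');cv2.imwrite('pics/s6.png',s1)
t1=bot.grab_frame('top');cv2.imwrite('pics/t6.png',t1)
cv2.imwrite('pics/s6c.png',cv2.resize(s1[60:160,200:320],None,fx=6,fy=6,interpolation=cv2.INTER_CUBIC))
cv2.imwrite('pics/t6c.png',cv2.resize(t1[140:240,165:365],None,fx=4,fy=4,interpolation=cv2.INTER_CUBIC))
"
```

```text
clock: 14.4
position: [0.5191, 0.3465, 0.1852]
tool_rot: [-1.716, 1.569, -2.808]
force: [0.4, 0.8, 1.3]
grip_width: 0.0683
clock 14.4 pos [0.5191 0.3465 0.1852] yaxis [ 0.887  0.461 -0.002] q7 -0.01
t [ 0.0702  0.0002 -0.0014] w [-0.06 -0.02  0.11]
```

View pics/s6c.png

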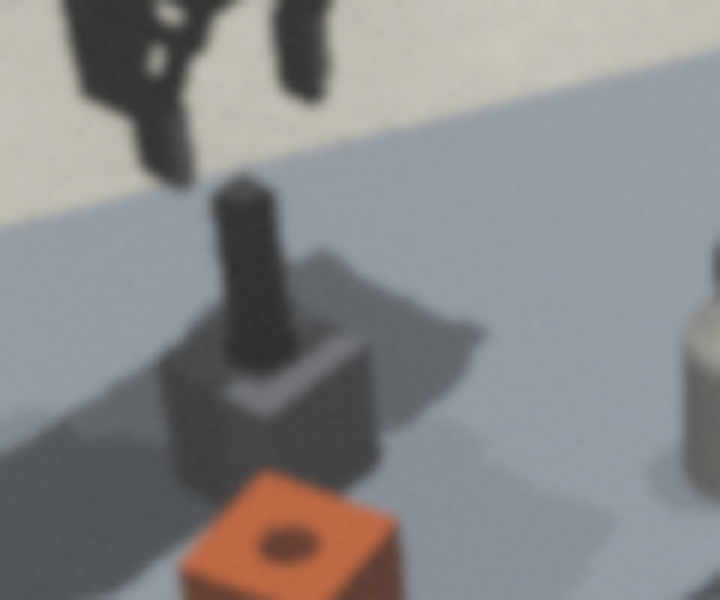

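View pics/t6c.png

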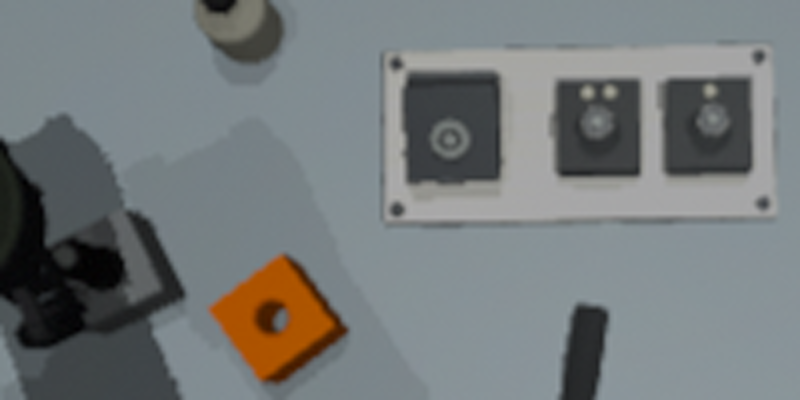

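Both cells stand in their sockets: top crop buttons are at (597,122) and (712,119). In the side view the jaws straddle the probe top at (243,185), with the fingertip midpoint straight above it. I'll verify the second cell's height and descend.

```bash
python3 -c "
from h import *
t=cv2.imread('pics/t6.png');s=cv2.imread('pics/s6.png')
print('probe top',tri((180.4,203.5),(240.1,90.2)))
for a,z in(((597,122),(.6285,.0035)),((712,119),(.632,-.0765))):
  ct=cent(t,(a[0]/4-.4+165,a[1]/4-.4+140),2);cs=cent(s,proj('side',[*z,.0905]),2);print(tri(ct,cs))"
python3 -m creep '[{"wx":0,"wy":0,"wz":0.1,"tx":0.02,"ty":0.0002,"tz":-0.0014,"claw":0.2},{"wx":0,"wy":0,"wz":0.1,"tx":0.045,"ty":0.0002,"tz":-0.0014,"claw":0.2},{"wx":0,"wy":0,"wz":0.1,"tx":0.07,"ty":0.0002,"tz":-0.0014,"claw":0.2},{"wx":0,"wy":0,"wz":0.1,"tx":0.07,"ty":0.0002,"tz":-0.0014,"claw":0.2},{"wx":0,"wy":0,"wz":0.1,"tx":0.07,"ty":0.0002,"tz":-0.0014,"claw":0.2}]'; python3 -c "
from h import *
go([.5185,.3478,.115],27.5)"
```

```text
probe top (array([0.51859729, 0.34933592, 0.15008364]), np.float64(0.000571015979296755))
(array([0.6306918 , 0.001991  , 0.10455508]), np.float64(0.004640637190810846))
(array([ 0.63270557, -0.07622795,  0.09105454]), np.float64(0.0003490900276619524))
clock: 15.0
position: [0.5197, 0.349, 0.118]
tool_rot: [1.9, 1.567, 0.808]
force: [1.0, 0.1, 0.5]
grip_width: 0.0684
clock 15.0 pos [0.5197 0.349  0.118 ] yaxis [0.887 0.461 0.004] q7 0.01
t [ 0.003  -0.0016  0.0005] w [-0.04 -0.07 -0.21]
```

```bash
python3 -c "
from h import *
np.set_printoptions(precision=4,suppress=True)
t=cv2.imread('pics/t6.png');s=cv2.imread('pics/s6.png')
a=cv2.resize(t[145:200,285:360],None,fx=8,fy=8,interpolation=cv2.INTER_CUBIC)
cv2.imwrite('pics/ca.png',a);cv2.imwrite('pics/cb.png',cv2.resize(s[170:260,310:400],None,fx=6.6,fy=6.6,interpolation=cv2.INTER_CUBIC))
for z in(.076,.092): print(proj('side',[.6285,.0035,z]),proj('top',[.6285,.0035,z]))
"
```

```text
[342.9276 192.0974] [313.9553 170.9214]
[343.281  187.0355] [313.9354 169.8868]
```

View pics/ca.png

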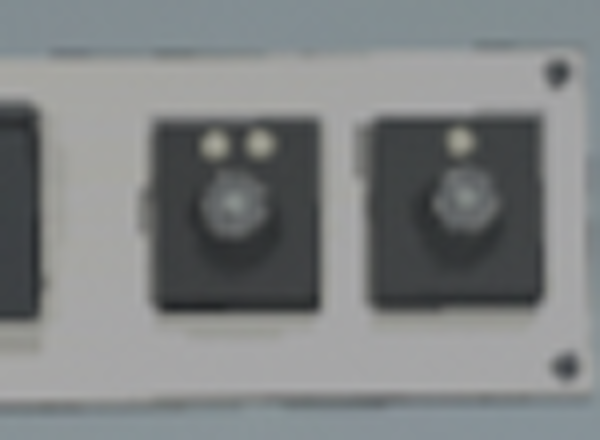

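View pics/cb.png

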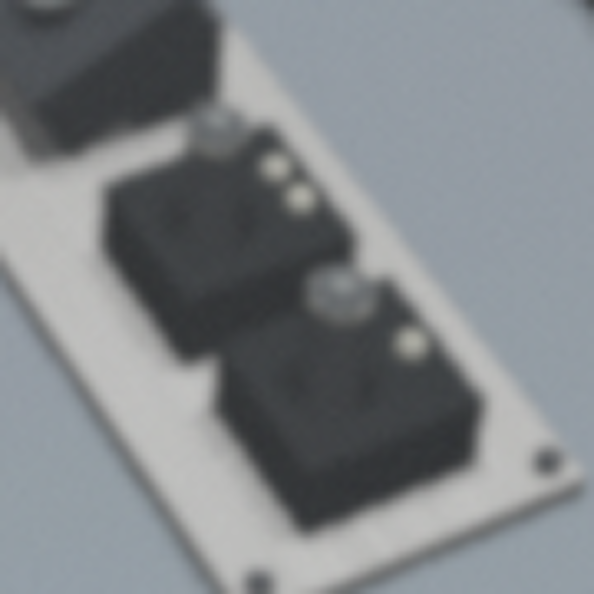

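The second cell shows the same button-to-dot offsets as the first: side (-69,-54) against (-70,-53), top heights alike. So it is seated, and the odd height came from a centroid drawn towards bright neighbours. Now I'll grip the probe.

```bash
python3 -m creep '[{"wx":0,"wy":0,"wz":-0.2,"tx":0.003,"ty":-0.001,"tz":0,"claw":0.2},{"wx":0,"wy":0,"wz":-0.2,"tx":0.003,"ty":-0.001,"tz":0,"claw":0.5},{"wx":0,"wy":0,"wz":-0.2,"tx":0.003,"ty":-0.001,"tz":0,"claw":0.95},{"wx":0,"wy":0,"wz":-0.2,"tx":0.003,"ty":-0.001,"tz":0,"claw":0.95},{"wx":0,"wy":0,"wz":-0.2,"tx":0.003,"ty":-0.001,"tz":0,"claw":0.95},{"wx":0,"wy":0,"wz":-0.2,"tx":0.003,"ty":-0.001,"tz":0,"claw":0.95},{"wx":0,"wy":0,"wz":-0.2,"tx":0.003,"ty":-0.001,"tz":0,"claw":0.95},{"wx":0,"wy":0,"wz":-0.2,"tx":0.003,"ty":-0.001,"tz":0,"claw":0.95}]' 60; python3 -c "
from h import *
go([.5186,.3487,.115],27.5)"
```

```text
clock: 15.8
position: [0.519, 0.3486, 0.1153]
tool_rot: [2.763, 1.569, 1.671]
force: [-1.5, -0.2, 5.9]
grip_width: 0.0192
clock 15.8 pos [0.519  0.3486 0.1153] yaxis [0.887 0.461 0.001] q7 0.01
t [ 0.0003 -0.0003 -0.0002] w [-0.04 -0.08 -0.03]
```

```bash
python3 -m creep '[{"wx":0,"wy":0,"wz":0,"tx":-0.02,"ty":0,"tz":0,"claw":0.95},{"wx":0,"wy":0,"wz":0,"tx":-0.045,"ty":0,"tz":0,"claw":0.95},{"wx":0,"wy":0,"wz":0,"tx":-0.07,"ty":0,"tz":0,"claw":0.95},{"wx":0,"wy":0,"wz":0,"tx":-0.1,"ty":0,"tz":0,"claw":0.95},{"wx":0,"wy":0,"wz":0,"tx":-0.13,"ty":0,"tz":0,"claw":0.95},{"wx":0,"wy":0,"wz":0,"tx":-0.15,"ty":0,"tz":0,"claw":0.95},{"wx":0,"wy":0,"wz":0,"tx":-0.15,"ty":0,"tz":0,"claw":0.95}]'; python3 -c "
from h import *
s1=bot.grab_frame('side');cv2.imwrite('pics/s7.png',s1)
t1=bot.grab_frame('top');cv2.imwrite('pics/t7.png',t1)
cv2.imwrite('pics/s7c.png',cv2.resize(s1[0:150,180:360],None,fx=4.4,fy=4,interpolation=cv2.INTER_CUBIC))
cv2.imwrite('pics/t7c.png',cv2.resize(t1[130:250,120:270],None,fx=5,fy=5,interpolation=cv2.INTER_CUBIC))
Y=np.radians(2.7);n=np.array([-np.sin(np.radians(25))*np.cos(Y),-np.sin(np.radians(25))*np.sin(Y),np.cos(np.radians(25))])
c=np.array([.6165,.107,.0735]);print(n)
go(c+n*(.105+.05),xax=-n,yax=np.array([1,.2,0.]))
go(c+n*(.105+.05),xax=-n,yax=np.array([1,.047,0.]))
"
```

```text
clock: 16.5
position: [0.5199, 0.3489, 0.2681]
tool_rot: [2.045, 1.566, 0.953]
force: [0.9, 0.2, -1.1]
grip_width: 0.0193
[-0.4221491  -0.01990805  0.90630779]
clock 16.6 pos [0.5188 0.3484 0.2651] yaxis [0.887 0.461 0.001] q7 -0.04
t [ 0.0507 -0.0842  0.2319] w [15.02 -7.48 23.94]
clock 16.6 pos [0.5188 0.3484 0.2651] yaxis [0.887 0.461 0.001] q7 -0.04
t [ 0.0507 -0.0842  0.2319] w [24.36 -5.49 24.6 ]
```

View pics/s7c.png

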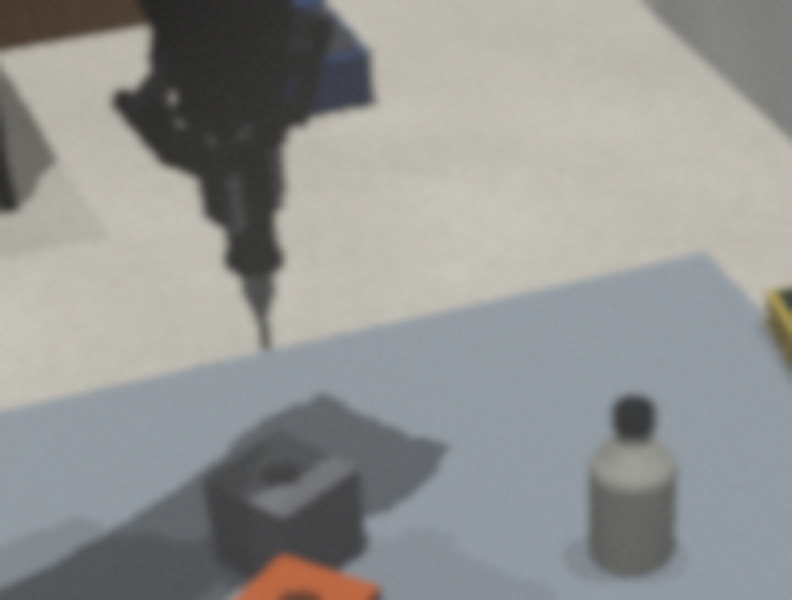

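View pics/t7c.png

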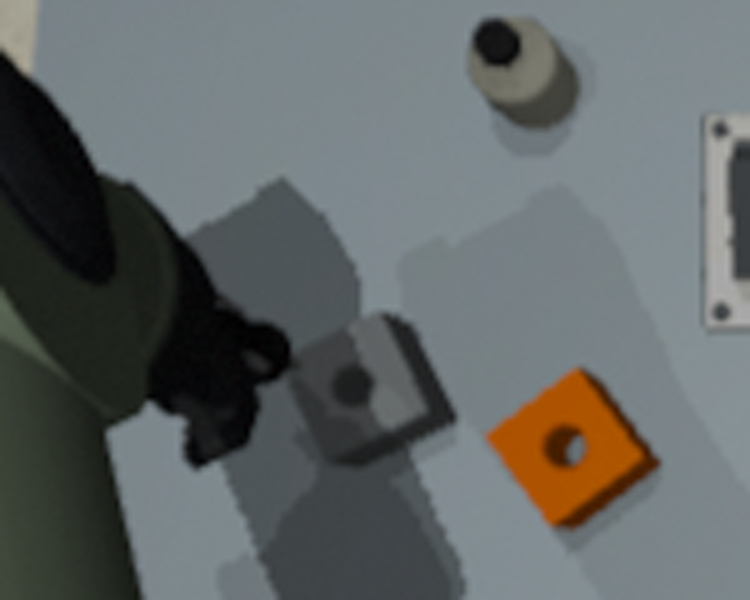

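```bash
python3 -c "
from h import *
print(proj('side',[.5188,.3484,.160]),'seen',(240.3,86.6))"
python3 -m creep '[{"wx":15,"wy":-7.5,"wz":23.9,"tx":0.0,"ty":-0.0842,"tz":0.2319,"claw":0.95},{"wx":15,"wy":-7.5,"wz":23.9,"tx":0.0,"ty":-0.0842,"tz":0.2319,"claw":0.95},{"wx":15,"wy":-7.5,"wz":23.9,"tx":0.0,"ty":-0.0842,"tz":0.2319,"claw":0.95},{"wx":15,"wy":-7.5,"wz":23.9,"tx":0.0,"ty":-0.0842,"tz":0.2319,"claw":0.95},{"wx":15,"wy":-7.5,"wz":23.9,"tx":0.0,"ty":-0.0842,"tz":0.2319,"claw":0.95},{"wx":15,"wy":-7.5,"wz":23.9,"tx":0.0,"ty":-0.0842,"tz":0.2319,"claw":0.95},{"wx":15,"wy":-7.5,"wz":23.9,"tx":0.0,"ty":-0.0842,"tz":0.2319,"claw":0.95},{"wx":15,"wy":-7.5,"wz":23.9,"tx":0.0,"ty":-0.0842,"tz":0.2319,"claw":0.95}]'; cat >> h.py <<'E'
Yw=np.radians(2.7);nn=np.array([-np.sin(np.radians(25))*np.cos(Yw),-np.sin(np.radians(25))*np.sin(Yw),np.cos(np.radians(25))])
cc=np.array([.6165,.107,.0735])
E
python3 -c "
from h import *
go(cc+nn*.155,xax=-nn,yax=np.array([1,.2,0.]))
"
```

```text
[240.10393585  86.92571529] seen (240.3, 86.6)
clock: 17.4
position: [0.5508, 0.1047, 0.264]
tool_rot: [1.402, 1.136, 0.046]
force: [0.1, 1.1, -1.0]
grip_width: 0.0197
clock 17.4 pos [0.5508 0.1047 0.264 ] yaxis [0.886 0.208 0.415] q7 -0.08
t [ 0.0455 -0.0207 -0.0027] w [0.09 0.02 0.1 ]
```

```bash
python3 -m creep '[{"wx":0,"wy":0,"wz":0,"tx":0.02,"ty":-0.0207,"tz":-0.0027,"claw":0.95},{"wx":0,"wy":0,"wz":0,"tx":0.045,"ty":-0.0207,"tz":-0.0027,"claw":0.95},{"wx":0,"wy":0,"wz":0,"tx":0.0725,"ty":-0.0207,"tz":-0.0027,"claw":0.95},{"wx":0,"wy":0,"wz":0,"tx":0.0725,"ty":-0.0207,"tz":-0.0027,"claw":0.95},{"wx":0,"wy":0,"wz":0,"tx":0.0725,"ty":-0.0207,"tz":-0.0027,"claw":0.95}]';python3 -c "
from h import *
s1=bot.grab_frame('side');cv2.imwrite('pics/s8.png',s1)
t1=bot.grab_frame('top');cv2.imwrite('pics/t8.png',t1)
cv2.imwrite('pics/s8c.png',cv2.resize(s1[110:210,270:370],None,fx=6,fy=6,interpolation=cv2.INTER_CUBIC))
cv2.imwrite('pics/t8c.png',cv2.resize(t1[130:220,230:330],None,fx=6,fy=6,interpolation=cv2.INTER_CUBIC))
go(cc+nn*.125,xax=-nn,yax=np.array([1,.2,0.]))
o,p,R=state();print(p+R[:,0]*.105,proj('side',p+R[:,0]*.105),proj('top',p+R[:,0]*.105),o['force'])
"
```

```text
clock: 17.9
position: [0.562, 0.1051, 0.1892]
tool_rot: [1.401, 1.138, 0.045]
force: [-0.2, 0.6, 0.8]
grip_width: 0.0194
clock 18.0 pos [0.5624 0.1051 0.1904] yaxis [0.885 0.209 0.416] q7 -0.0
t [ 0.0038 -0.0004  0.0006] w [ 0.13 -0.01  0.05]
[0.60661426 0.10715212 0.09517541] [314.29725197 158.86322065] [276.14309387 176.47784349] [ 0.48467878 -0.05945671 -0.81852262]
```

View pics/s8c.png

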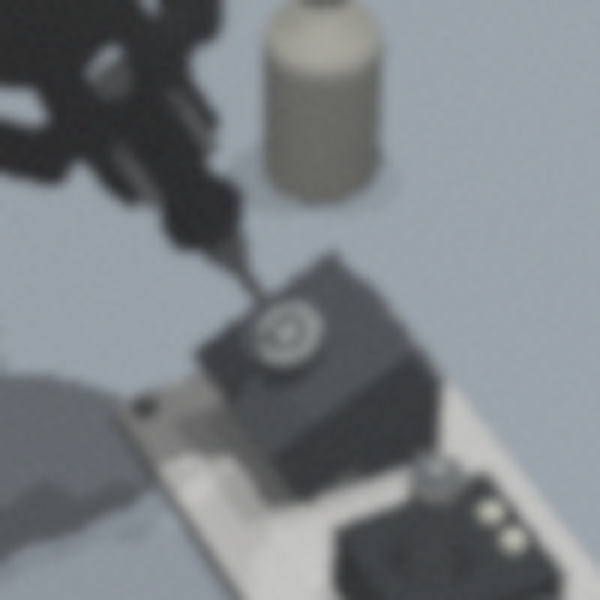

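View pics/t8c.png

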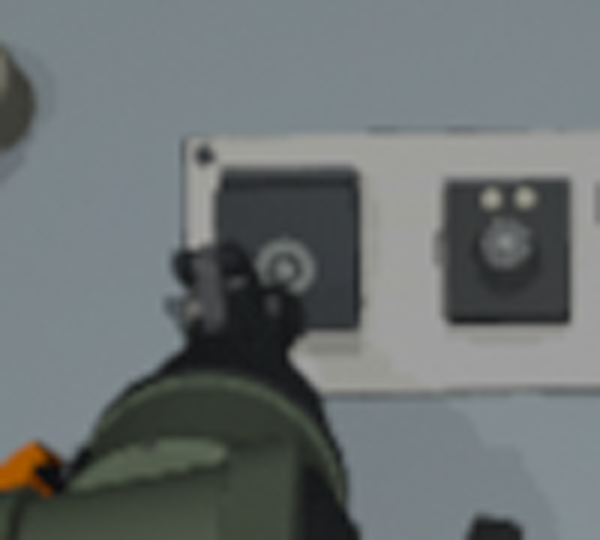

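```bash
python3 -c "
from h import *
np.set_printoptions(precision=4,suppress=True)
o,p,R=state();tip=p+R[:,0]*.105
t=cv2.imread('pics/t8.png');s=cv2.imread('pics/s8.png')
print('ring',cent(s,(317.4,165.1),5.5),proj('side',cc),proj('top',cc))
for d in(.015,.02,.024,.028): print(d,proj('side',tip-nn*d),proj('side',tip-nn*d+[0.005,0,0]),proj('side',tip-nn*d+[0,0.005,0]))
c=cv2.resize(np.clip(s[145:180,300:335].astype(float)*1.5,0,255).astype(np.uint8),None,fx=17,fy=17,interpolation=cv2.INTER_CUBIC);cv2.imwrite('pics/tip.png',c)
"
```

```text
ring [318.8644 164.8857] [318.1739 164.6046] [277.0521 174.2894]
0.015 [316.7245 162.3625] [318.7002 161.7527] [315.8212 160.9974]
0.02 [317.5222 163.5124] [319.4899 162.9033] [316.6199 162.1491]
0.024 [318.1562 164.4264] [320.1175 163.8179] [317.2549 163.0646]
0.028 [318.7867 165.3353] [320.7417 164.7274] [317.8862 163.975 ]
```

View pics/tip.png

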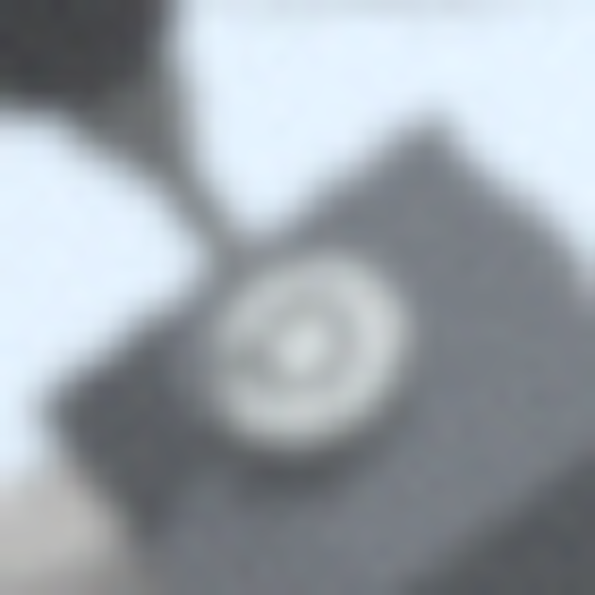

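In the side view the tip at crop (235,260) points along the probe's axis to the ring centre at (300,342). I'll approach slowly, logging the force.

```bash
python3 -m creep '[{"wx":0.1,"wy":0,"wz":0,"tx":0.007,"ty":-0.0004,"tz":0.0006,"claw":0.95},{"wx":0.1,"wy":0,"wz":0,"tx":0.014,"ty":-0.0004,"tz":0.0006,"claw":0.95},{"wx":0.1,"wy":0,"wz":0,"tx":0.018,"ty":-0.0004,"tz":0.0006,"claw":0.95},{"wx":0.1,"wy":0,"wz":0,"tx":0.018,"ty":-0.0004,"tz":0.0006,"claw":0.95}]';python3 -c "
from h import *
F=[]
for i in range(8):
    s1=bot.grab_frame('side');o,p,R=state();F.append(R.T@o['force'])
F=np.array(F);print(F.mean(0),F.std(0))
cv2.imwrite('pics/s9.png',s1)
cv2.imwrite('pics/s9c.png',cv2.resize(np.clip(s1[145:180,300:335].astype(float)*1.4,0,255).astype(np.uint8),None,fx=17,fy=17,interpolation=cv2.INTER_CUBIC))
go(cc+nn*.105,xax=-nn,yax=np.array([1,.2,0.]))
"
```

```text
clock: 18.4
position: [0.5697, 0.1043, 0.1736]
tool_rot: [1.404, 1.138, 0.046]
force: [-0.9, 0.2, -1.2]
grip_width: 0.0195
[ 1.11294464 -0.23195267 -0.16091828] [0.67296463 0.53173367 0.6001131 ]
clock 18.8 pos [0.5694 0.1047 0.1739] yaxis [0.887 0.207 0.414] q7 0.23
t [ 0.0059  0.0004 -0.0001] w [ 0.03 -0.02  0.21]
```

View pics/s9c.png

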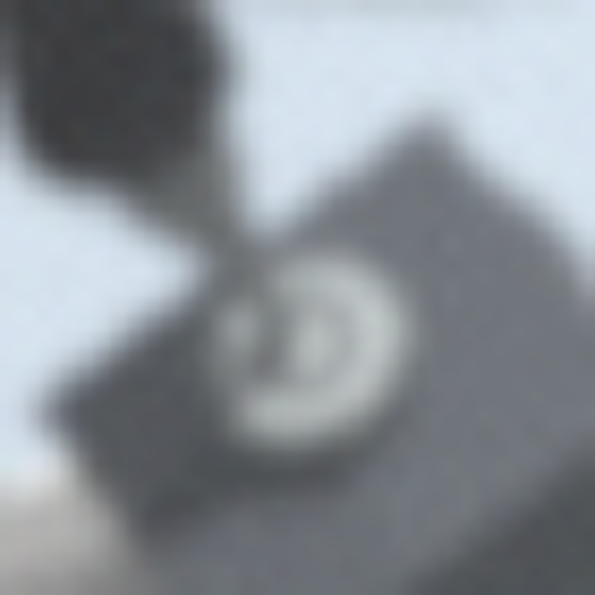

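```bash
python3 -m creep '[{"wx":0,"wy":0,"wz":0.2,"tx":0.002,"ty":0.0004,"tz":0,"claw":0.95},{"wx":0,"wy":0,"wz":0.2,"tx":0.004,"ty":0.0004,"tz":0,"claw":0.95},{"wx":0,"wy":0,"wz":0.2,"tx":0.006,"ty":0.0004,"tz":0,"claw":0.95},{"wx":0,"wy":0,"wz":0.2,"tx":0.0075,"ty":0.0004,"tz":0,"claw":0.95},{"wx":0,"wy":0,"wz":0.2,"tx":0.0075,"ty":0.0004,"tz":0,"claw":0.95}]';python3 -c "
from h import *
F=[]
for i in range(10):
    s1=bot.grab_frame('side');o,p,R=state();F.append(R.T@o['force'])
F=np.array(F);print(F.mean(0),F.std(0))
cv2.imwrite('pics/s10.png',s1)
cv2.imwrite('pics/s10c.png',cv2.resize(np.clip(s1[145:180,300:335].astype(float)*1.4,0,255).astype(np.uint8),None,fx=17,fy=17,interpolation=cv2.INTER_CUBIC))
go(cc+nn*.105,xax=-nn,yax=np.array([1,.2,0.]))
"
```

```text
clock: 19.3
position: [0.573, 0.1048, 0.1673]
tool_rot: [1.405, 1.134, 0.047]
force: [-0.4, -0.4, 1.0]
grip_width: 0.0193
[-1.60350373  0.3930493   0.31886151] [0.36656225 0.54070572 0.48255984]
clock 19.8 pos [0.573  0.1049 0.1673] yaxis [0.885 0.207 0.417] q7 0.51
t [-0.0015 -0.0001 -0.0001] w [ 0.02 -0.02 -0.01]
```

View pics/s10c.png

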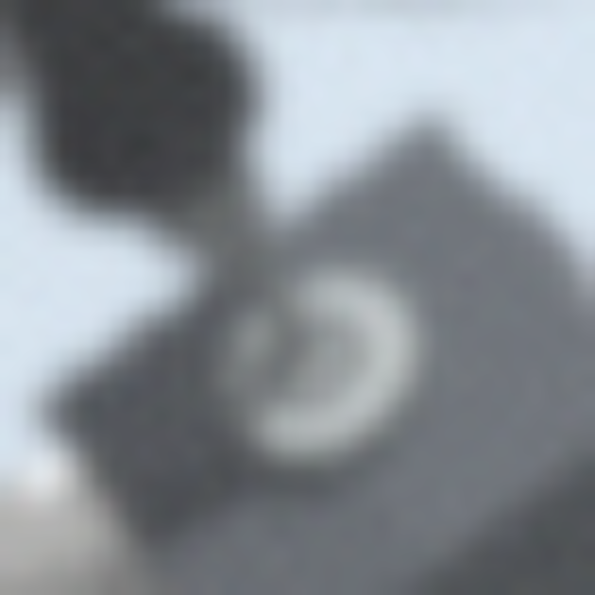

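```bash
python3 -c "
from h import *
np.set_printoptions(precision=4,suppress=True)
s0=cv2.imread('pics/s8.png',0).astype(float);s1=cv2.imread('pics/s10.png',0).astype(float)
f=lambda s:cv2.resize(np.clip((s[150:178,305:333]-50)*1.8,0,255).astype(np.uint8),None,fx=14,fy=14,interpolation=cv2.INTER_CUBIC)
o,p,R=state();tip=p+R[:,0]*.105;print(tip,'pred tip',proj('side',tip),(proj('side',tip)-(305,150)+.5)*14)
b=cv2.cvtColor(f(s1),cv2.COLOR_GRAY2BGR);c=b.copy();q=(proj('side',tip)-(305,150)+.5)*14;cv2.circle(c,(int(q[0]),int(q[1])),4,(0,0,255),-1)
q=(proj('side',cc-nn*.0042)-(305,150)+.5)*14;cv2.circle(c,(int(q[0]),int(q[1])),3,(0,255,0),-1)
u=np.array([0,1,0.]);v=np.cross(u,nn);
for r in(.014,.0075):
  pts=[(proj('side',cc-nn*.0042+r*(u*np.cos(a)+v*np.sin(a)))-(305,150)+.5)*14 for a in np.linspace(0,6.28,40)]
  cv2.polylines(c,[np.int32(pts)],True,(0,255,0),1)
cv2.imwrite('pics/cmp.png',np.hstack([b,c]))
"
```

```text
[0.6173 0.107  0.0722] pred tip [318.484  164.9248] [195.7754 215.9476]
```

View pics/cmp.png

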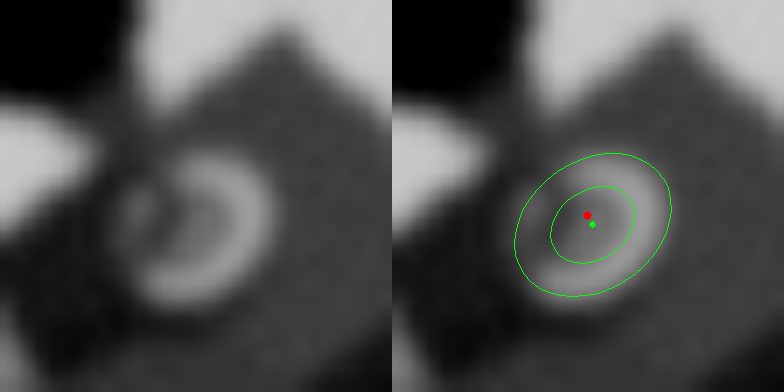

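```bash
python3 -m creep '[{"wx":0,"wy":0,"wz":0,"tx":0.0008,"ty":0,"tz":0,"claw":0.95},{"wx":0,"wy":0,"wz":0,"tx":0.0008,"ty":0,"tz":0,"claw":0.95},{"wx":0,"wy":0,"wz":0,"tx":0.0008,"ty":0,"tz":0,"claw":0.95}]';python3 -c "
from h import *
F=[]
for i in range(20):
    s1=bot.grab_frame('side');o,p,R=state();F.append(R.T@o['force'])
F=np.array(F);print(F.mean(0),F.std(0),o['grip_width'])
t1=bot.grab_frame('top');cv2.imwrite('pics/t11.png',t1)
cv2.imwrite('pics/t11c.png',cv2.resize(t1[130:220,170:370],None,fx=4,fy=4,interpolation=cv2.INTER_CUBIC))
cv2.imwrite('pics/s11c.png',cv2.resize(s1[110:270,270:430],None,fx=3.7,fy=3.7,interpolation=cv2.INTER_CUBIC))
go(cc+nn*.105,xax=-nn,yax=np.array([1,.2,0.]))
"
```

```text
clock: 20.1
position: [0.5733, 0.1049, 0.1666]
tool_rot: [1.405, 1.134, 0.048]
force: [-0.4, -0.6, 1.9]
grip_width: 0.0192
[-1.91808627  0.40724959  0.52669949] [0.47339032 0.39237445 0.46560152] 0.01937862264374353
clock 21.15 pos [0.5733 0.1049 0.1666] yaxis [0.885 0.207 0.417] q7 0.53
t [-0.0023 -0.0001 -0.0001] w [ 0.03 -0.02 -0.  ]
```

View pics/s11c.png

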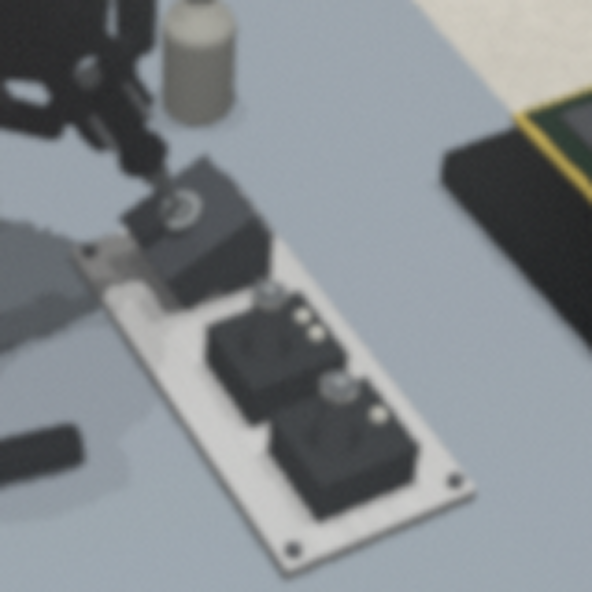

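View pics/t11c.png

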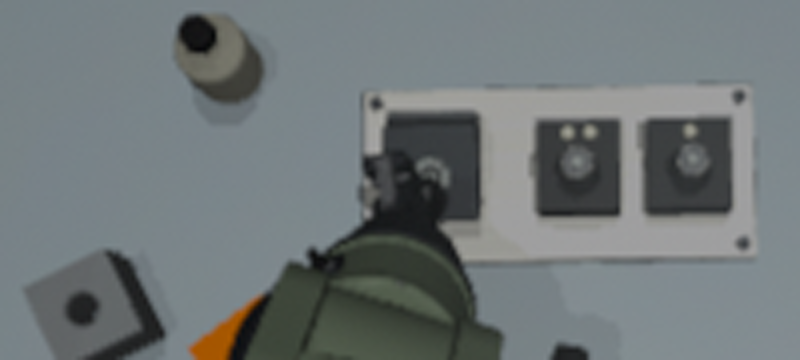

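Both cells stand in their sockets, at top crop (577,162) and (692,160). The probe tip is on the ringed centre at side crop (180,207), and the force along the probe has changed by about 3.0 N, which matches half-way. I'll hand in now.

```bash
python3 -c "
from workcell import bot
print(bot.job_done())"
```

```text
the job is handed in; nothing more can be done
None
```

The job is done and handed in at about 21 s. One cell went into the one-dot socket, and then the other went into the two-dot socket. I then lifted the probe from its stand and I'm holding it square on the ringed contact.

**Last checks**
- **Push:** the force along the probe changed by about 3.0 N (readings scatter by about 0.5 N). That puts the contact about half-way in. At the step before, force and picture both gave about 4 mm sunk, and I then pushed 0.8 mm further.
- **Angle:** by the measured arm pose, the probe's axis is within 0.1 degrees of the face's normal.
- **Cells:** both stand upright, with matching button-to-dot positions in both views. The first cell's top measured 90–91 mm against 92 mm expected.
- **Bystanders:** the bottle was last seen standing in its place. I didn't measure the screwdriver or the bin against the start.

**Checks that disagreed or fell short**
- **Second cell's height:** an automatic measurement gave 104 mm with a poor fit. I took it as a bad centroid on the bright dots nearby and judged the cell by its button-to-dot positions instead.
- **Low side-view heights:** the side camera read heights about 2 mm low at the station. My first stand and probe-top readings were up to 8 mm low, until a clearer picture gave the expected 150 mm for the probe top.
- **Tip position:** the arm hides the tip from above, so only the side view and the arm's position place it on the centre. I put that at within about 3 mm, against the 8 mm allowed.

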